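# Load the inspection cameras into the receiver and switch on the light

### The job

Get the vision bench ready: take the red cap off every camera that still wears one and lay each cap flat in a round recess of the white tray, and slide all three cameras by their steel feet under the blue lips of the receiver block, one to a pocket, fully home against the back, with the brass plug facing out of the pocket's mouth. Only when all the caps and cameras are in place, throw the green lever all the way over to switch the light on. Leave the mouse, the screwdriver and the bottle where they are.

Things in the scene. Friction and masses are not known exactly. Their poses are not given: they have to be found in the camera images.
- dock: Receiver block fixed to the bench: dark steel, blue lips on top, 296 mm wide, 16 mm high; three like undercut pockets 85 mm apart along y. Origin on the bench at the middle seat; x points into the pockets, from open mouth (-x) to closed back; z up. No floor: the camera's foot slides along x on the bench itself. Pocket sizes: see the seats.
- seat1 (a point): Seat of the -y pocket, on the bench: a camera is home when its origin is here. Axes as the dock's. Each pocket is 59 mm wide between steel ribs whose ends taper to points (x = -30 to -43 mm) as a lead-in; the back wall that stops the foot is at x = 28.5 mm.
- seat2 (a point): Seat of the middle pocket, on the bench: a camera is home when its origin is here. Axes as the dock's. In each pocket blue lips overhang both sides and the back: underside 11 mm, top 16 mm above the bench, leaving a slot 44 mm wide for the camera's body; side lips begin at x = -22 mm, the back lip at x = 22.5 mm.
- seat3 (a point): Seat of the +y pocket, on the bench: a camera is home when its origin is here. Axes as the dock's.
- tray_hole0 (a point): Centre of the -y recess of the white cap tray, at its mouth, 10 mm above the bench. The tray is fixed, 70 x 212 x 10 mm, with three round recesses 54 mm across and 6 mm deep, 68 mm apart in a row along this point's y; z up.
- tray_hole1 (a point): Centre of the middle recess of the white cap tray, at its mouth, 10 mm above the bench. The tray is fixed, 70 x 212 x 10 mm, with three round recesses 54 mm across and 6 mm deep, 68 mm apart in a row along this point's y; z up.
- tray_hole2 (a point): Centre of the +y recess of the white cap tray, at its mouth, 10 mm above the bench. The tray is fixed, 70 x 212 x 10 mm, with three round recesses 54 mm across and 6 mm deep, 68 mm apart in a row along this point's y; z up.
- cam1: Camera, lens up, 0.22-0.42 kg: steel foot 56 x 56 x 8 mm; black body with yellow band 36 x 36 mm from 8 to 50 mm high; dark lens barrel 34 mm across from 50 to 72 mm high. A round brass plug 12 mm across sticks out 8 mm from the body's -x face, 22 mm up. Origin: centre of the foot's underside; z up; at the start x is within 0.5 rad of world x. Always all three.
- cam1_plug (a point): Outer end of camera 1's brass plug, at x = -26 mm, z = 22 mm in the camera's frame.
- cap1: Red lens cap, 44 mm across and 18 mm high, 20 g, a hollow cup with its closed 4 mm top up; it hangs loosely over camera 1's lens at the start (inside 37 mm across, 14 mm deep; its rim is 58 mm and its top 76 mm above the bench). Origin: centre of its open rim; z towards the closed top. Absent when that camera is bare from the start.
- cap1_mid (a point): Middle of cap 1, on its axis 9 mm above the rim; 3 mm above the mouth of the recess when the cap lies in it.
- cam2: Camera, lens up, 0.22-0.42 kg: steel foot 56 x 56 x 8 mm; black body with yellow band 36 x 36 mm from 8 to 50 mm high; dark lens barrel 34 mm across from 50 to 72 mm high. A round brass plug 12 mm across sticks out 8 mm from the body's -x face, 22 mm up. Origin: centre of the foot's underside; z up; at the start x is within 0.5 rad of world x. Always all three.
- cam2_plug (a point): Outer end of camera 2's brass plug, at x = -26 mm, z = 22 mm in the camera's frame.
- cap2: Red lens cap, 44 mm across and 18 mm high, 20 g, a hollow cup with its closed 4 mm top up; it hangs loosely over camera 2's lens at the start (inside 37 mm across, 14 mm deep; its rim is 58 mm and its top 76 mm above the bench). Origin: centre of its open rim; z towards the closed top. Absent when that camera is bare from the start.
- cap2_mid (a point): Middle of cap 2, on its axis 9 mm above the rim; 3 mm above the mouth of the recess when the cap lies in it.
- cam3: Camera, lens up, 0.22-0.42 kg: steel foot 56 x 56 x 8 mm; black body with yellow band 36 x 36 mm from 8 to 50 mm high; dark lens barrel 34 mm across from 50 to 72 mm high. A round brass plug 12 mm across sticks out 8 mm from the body's -x face, 22 mm up. Origin: centre of the foot's underside; z up; at the start x is within 0.5 rad of world x. Always all three.
- cam3_plug (a point): Outer end of camera 3's brass plug, at x = -26 mm, z = 22 mm in the camera's frame.
- cap3: Red lens cap, 44 mm across and 18 mm high, 20 g, a hollow cup with its closed 4 mm top up; it hangs loosely over camera 3's lens at the start (inside 37 mm across, 14 mm deep; its rim is 58 mm and its top 76 mm above the bench). Origin: centre of its open rim; z towards the closed top. Absent when that camera is bare from the start.
- cap3_mid (a point): Middle of cap 3, on its axis 9 mm above the rim; 3 mm above the mouth of the recess when the cap lies in it.
- lamp_base: Grey housing of the light switch, fixed. Origin: centre of its underside; 70 x 50 mm, 25 mm high. The green lever (ball 26 mm across, its centre 50 mm from the pivot; the pivot is 22 mm above the origin, its axis along y) leans to the housing's -x when off and swings to +x for on.
- lamp (a joint): Lever of the light switch, rad: 0 leans 0.5 rad to the housing's -x (off), 1.0 leans 0.5 rad to its +x (on); starts at 0 to 0.15; light friction, stays where it is left.
- mouse: Black computer mouse, 100 x 58 x 32 mm, loose; origin under its centre. Leave alone.
- driver: Screwdriver with white handle, 180 mm long, lying loose on the bench. Leave alone.
- cleaner: Small white bottle with blue cap, 38 mm across, 85 mm high, loose, standing near the robot. Leave alone.
Mind the look-alikes: they are no part of the job. Leave any pink look-alike of the cap2 alone. What is shaped like the cap1 but purple is not meant.

How it is judged:
By the outcome, as a careful person would: the job done as asked, in the order asked, and still so for the second after the job is handed in, with the robot touching nothing.
Of cap1, cap2, cap3 only 2 to 3 are there at a start; the rules pass over those that are not, and their reading is None.
At some moment in a run one of cam1, cam2, cam3 may be knocked a few centimetres aside while the robot is not near it.
Once in a run the grip may slacken for a moment while it holds something.
It also fails if it takes over 210 s, if anything falls off the work surface, if the arm or the gripper's body presses on something with over 40 N, if the wrist force passes 120 N, or if a joint passes its speed limit or range.

### The arm

A 7-joint arm with a two-finger parallel gripper is mounted at the origin on the work surface. World frame = base frame: x ahead of the robot, y to its left, z up, the work surface at z = 0. Lengths are in mm, angles in rad, forces in N, time in s.
With the tool pointing down it reaches from about 400 to 850 mm from the base axis. Payload 4.4 kg.
Tool frame: the origin (TCP) lies midway between the tips of the shut fingers; the grasp point (between the pads) lies robot.tcp_to_grasp behind it (robot.tcp_to_grasp is the distance from the TCP to the grasp point, in mm); y points along the fingers, x is the direction in which the jaws open and shut, and the axes are right-handed (so a half turn about y gives the same grasp; the last joint's range is limited). The gripper opens to 94 mm and grips with 3 to 60 N. Pads are 16 mm wide; open, the fingers measure 119 mm over their backs; the gripper's body (75 mm by 177 mm) begins 78 mm behind the grasp point.
Start: joints at [1.278, 0.628, 0.038, 1.517, -0.027, 0.996, -0.02], TCP at [146.188, -633.362, 205.478] pointing down, gripper open.
Joint ranges: [-3.06, 3.06], [-0.37, 2.12], [-1.25, 1.32], [0.18, 2.47], [-1.1, 4.24], [0.23, 1.98], [-2.94, 2.94]. Speed limits (rad/s): [2.57, 2.57, 3.14, 3.14, 3.14, 3.14, 3.14].

### API

Orientations are given as a rotation vector (axis times angle).
In Python, from plant import robot gives the robot as it stands.
- The arm moves only by the tool move_arm, never from a script. Its argument "motion" is text: rows parted by semicolons, each of 5 numbers parted by spaces: the closure, from -1 (fully open) to 1 (shut), then the shift along the tool's x, y, z in m, then the turn about the tool's y in rad. In form: gripper x y z turn; .... A call has 1 to 8 rows; each row is the pose to reach, as a shift and turn from the pose commanded when the call began, along the tool's axes at that moment; what a row does not reach only later rows make up. A row lasts 1/10 s, in which the tool goes at most 50 mm and 8.59 degrees, less where a joint would pass 70% of its speed; a pose out of reach is approached as far as the arm can. A call with a gripper value outside its range is refused whole. The fingers move at their own pace and stop on an object; the grip force is fixed at half the most. Time passes only in rows, so rows that repeat a pose let the fingers close. It gives the time, the measured TCP pose, the force and the opening at its end, in the units of the state.
- robot.get_obs(): the state, without advancing time (a new reading comes with each control period).
- robot.read_camera(name): name is "side" or "top" or "wrist"; returns (picture, depth): 384x512x3 uint8, red, green, blue; 384x512 float32, mm along the optical axis (not along the pixel's ray), 0 where there is no reading.
- robot.camera_model(name): a dict with "K" (3x3 intrinsics, pixels), "world_from_camera" (4x4, takes a point from camera to world coordinates). Camera axes: x right, y up, looking along -z (the intrinsics and any distortion apply to the point x, -y, -z); pixel columns grow to the right and rows downward; lengths in mm; the calibration is good to about 2 mm. A picture is of the moment at which its call begins: read the wrist's pose just before it. camera_model takes no time and is no camera call; for the wrist camera it gives the pose at the moment of the call.
- robot.close_job(): hands the job in, once; it reports no verdict.
Trained networks look in the newest picture that a camera, given by its name, has taken for a name from the list of things; names that differ only in an ending like _2 or _b are one class to them, and where a whole thing is asked for, a point or a joint stands for the part that bears it (a point fixed in the world has none). Each returns a list of dicts, best first, with "p" (0 to 1); they miss things now and then, are a little off and sometimes report something else, mostly with a low value. They report only what shows in the picture. A call takes as long as a camera call. They do not tell look-alikes from the thing itself.
- robot.recognise(query, camera): "box" ([left, top, width, height] in pixels, round what is visible of it).
- robot.mark_of(query, camera): "position" ([column, row] in pixels: a listed point, or the origin of a listed thing).
The state is a dict: "t": time; "joints": joint angles; "joint_vel": joint speeds; "tau": joint torques, N m; "ee_pos": TCP position; "eef_rot": TCP orientation; "contact_force": force on the tool from outside, world axes, zero at the start; "wrist_torque": the same for the moment, N m; "width": opening from 0.0 (shut) to 1.0 (fully open).
Only numpy, scipy, OpenCV 4.12 (cv2) and the standard library are available. Lean on these libraries where they do the work, as an engineer would, in place of code of your own. Each camera call takes 0.05 s, during which the arm holds its last target. There are 200 camera calls.

## Working session

There is one attempt and no reset: what is moved stays moved. The work goes in short steps, Python scripts to look and compute and a tool call to move; the robot and the scene stay as the last step left them, time stands still between calls to the robot, and variables do not carry over. Pictures are saved under pics/ and viewed, about 12 in all and at most 16, crops included, and the job is handed in when it is done.

Besides the shell and the picture viewer there is one more tool, called after "Emit:" as name(argument=value, ...) on one line, values as JSON. move_arm: Moves the arm, as the interface text tells. Its arguments: {"type":"object","properties":{"motion":{"type":"string"}},"required":["motion"]}

```bash
ls; mkdir -p pics; python3 - <<'E'
from plant import robot
import cv2,numpy as np
print(robot.tcp_to_grasp, robot.get_obs())
for n in("top","side"):
    im,d=robot.read_camera(n); cv2.imwrite(f"pics/{n}0.png",cv2.resize(im[:,:,::-1],(800,600)))
    np.savez(f"/tmp/{n}0.npz",im=im,d=d)
    m=robot.camera_model(n);print(n,m["K"],np.round(m["world_from_camera"],3))
E
```

```text
pics
18.8 {'t': 0.0, 'joints': array([ 1.27819878,  0.62929899,  0.03844084,  1.51836032, -0.02696689,
        0.99632984, -0.0199978 ]), 'joint_vel': array([-7.92554879e-04, -6.06993412e-04, -9.51448413e-04,  4.24661471e-04,
        6.83420586e-04,  3.28289982e-03,  5.49054799e-06]), 'tau': array([-6.13997108e-04, -5.49724782e+01,  1.14283606e+00, -1.86628640e+01,
       -5.23570064e-02,  2.37805786e-02,  1.99605038e-04]), 'ee_pos': array([ 146.02436316, -632.69204729,  204.58714489]), 'eef_rot': array([-1.30681982,  1.04157533, -1.03906794]), 'contact_force': array([-0.35812097,  0.64064208, -0.34536315]), 'wrist_torque': array([-0.040256  , -0.03145096,  0.06039042]), 'width': 0.9983864750361475}
top [[404.74533709   0.         259.57280125]
 [  0.         404.74533709 192.57864951]
 [  0.           0.           1.        ]] [[ 2.00000e-02  9.97000e-01 -7.80000e-02  4.59706e+02]
 [-1.00000e+00  2.20000e-02  1.50000e-02  5.84360e+01]
 [ 1.70000e-02  7.70000e-02  9.97000e-01  1.10364e+03]
 [ 0.00000e+00  0.00000e+00  0.00000e+00  1.00000e+00]]
side [[379.14562918   0.         253.43964073]
 [  0.         379.14562918 189.04587362]
 [  0.           0.           1.        ]] [[-9.84000e-01  1.08000e-01 -1.42000e-01  3.90599e+02]
 [-1.77000e-01 -4.98000e-01  8.49000e-01  8.51165e+02]
 [ 2.10000e-02  8.60000e-01  5.09000e-01  5.48050e+02]
 [ 0.00000e+00  0.00000e+00  0.00000e+00  1.00000e+00]]
```

View pics/top0.png

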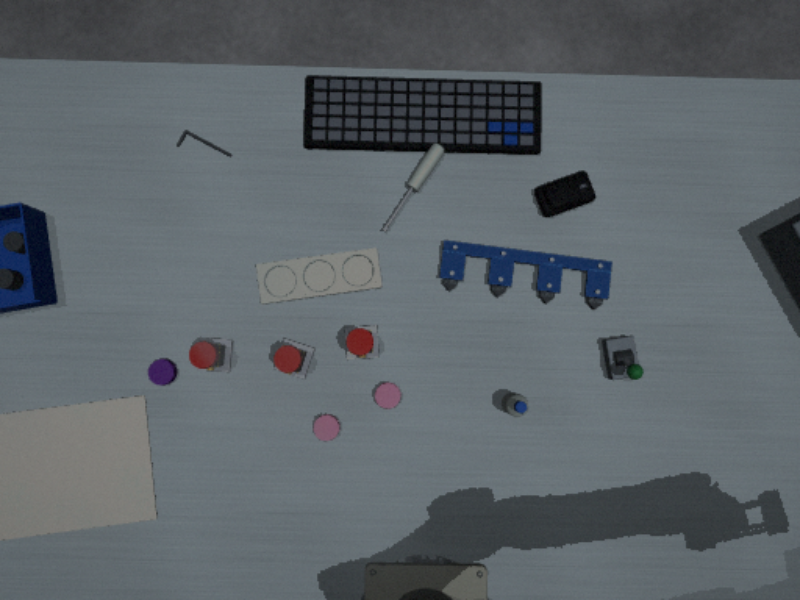

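View pics/side0.png

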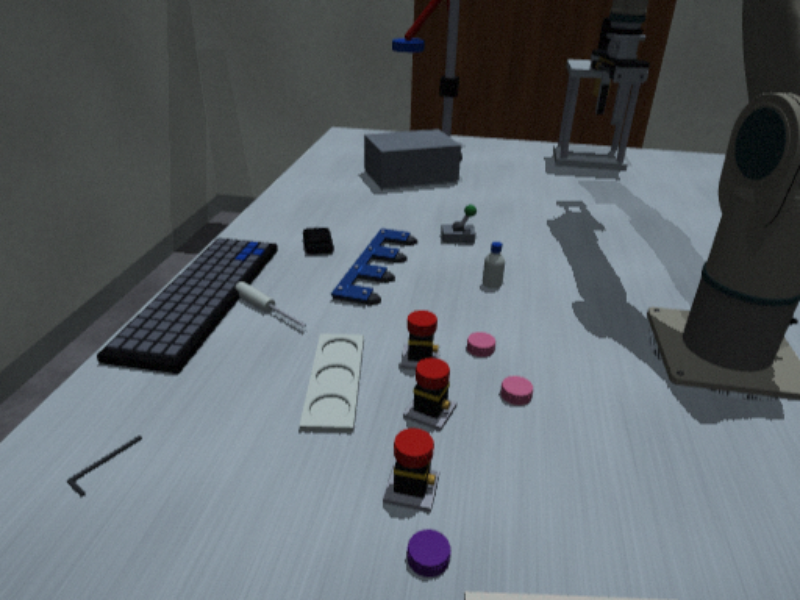

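```bash
cat > h.py <<'E'
from plant import robot
import cv2,numpy as np
from scipy.spatial.transform import Rotation as R
def ray(m,u,v):
    K=m["K"];T=m["world_from_camera"]
    d=T[:3,:3]@np.array([(u-K[0,2])/K[0,0],-(v-K[1,2])/K[1,1],-1.])
    return T[:3,3],d
def onz(m,u,v,z):
    o,d=ray(m,u,v);return o+d*(z-o[2])/d[2]
def cloud(m,d):
    v,u=np.mgrid[:d.shape[0],:d.shape[1]]
    K=m["K"];T=m["world_from_camera"]
    p=np.stack([(u-K[0,2])/K[0,0]*d,-(v-K[1,2])/K[1,1]*d,-d],-1)
    return p@T[:3,:3].T+T[:3,3]
def pix(m,P):
    K=m["K"];T=m["world_from_camera"];c=T[:3,:3].T@(np.array(P)-T[:3,3])
    return np.array([K[0,2]-K[0,0]*c[0]/c[2],K[1,2]+K[1,1]*c[1]/c[2]])
def toolmove(p):  # world displacement -> tool axes
    o=robot.get_obs();return R.from_rotvec(o["eef_rot"]).inv().apply(np.array(p)-o["ee_pos"])
E
python3 - <<'E'
from h import *
for n in("top","side"):
    m=robot.camera_model(n)
    for q,z in dict(dock=0,seat1=0,seat2=0,seat3=0,tray_hole0=10,tray_hole1=10,tray_hole2=10,cam1=0,cam1_plug=22,cap1_mid=67,lamp_base=0,lamp=0).items():
        try:r=robot.mark_of(q,n)
        except Exception as e: print(q,e);continue
        print(n,q,[(round(a["p"],2),np.round(a["position"]).tolist(),np.round(onz(m,*a["position"],z)[:2]).tolist()) for a in r[:6]])
print(robot.get_obs()["t"])
E
```

```text
top dock [(0.58, [333.0, 176.0], [596.0, -158.0]), (0.46, [365.0, 182.0], [582.0, -248.0])]
top seat1 [(0.9, [362.0, 182.0], [580.0, -241.0]), (0.74, [333.0, 180.0], [586.0, -160.0]), (0.74, [302.0, 174.0], [600.0, -75.0]), (0.18, [229.0, 173.0], [599.0, 127.0])]
top seat2 [(0.9, [362.0, 182.0], [580.0, -241.0]), (0.74, [333.0, 180.0], [586.0, -160.0]), (0.74, [302.0, 174.0], [600.0, -75.0]), (0.18, [229.0, 173.0], [599.0, 127.0])]
top seat3 [(0.9, [362.0, 182.0], [580.0, -241.0]), (0.74, [333.0, 180.0], [586.0, -160.0]), (0.74, [302.0, 174.0], [600.0, -75.0]), (0.18, [229.0, 173.0], [599.0, 127.0])]
top tray_hole0 [(0.97, [177.0, 182.0], [570.0, 266.0]), (0.71, [227.0, 174.0], [594.0, 131.0]), (0.7, [206.0, 175.0], [589.0, 187.0]), (0.46, [131.0, 227.0], [446.0, 384.0])]
top tray_hole1 [(0.97, [177.0, 182.0], [570.0, 266.0]), (0.71, [227.0, 174.0], [594.0, 131.0]), (0.7, [206.0, 175.0], [589.0, 187.0]), (0.46, [131.0, 227.0], [446.0, 384.0])]
top tray_hole2 [(0.97, [177.0, 182.0], [570.0, 266.0]), (0.71, [227.0, 174.0], [594.0, 131.0]), (0.7, [206.0, 175.0], [589.0, 187.0]), (0.46, 
[... 1365 characters left out ...]
6.0, 210.0]), (0.79, [214.0, 221.0], [607.0, 126.0])]
side cam1 [(0.71, [275.0, 265.0], [443.0, 241.0]), (0.64, [265.0, 229.0], [482.0, 118.0]), (0.62, [262.0, 314.0], [449.0, 375.0])]
side cam1_plug [(0.61, [277.0, 304.0], [423.0, 367.0]), (0.56, [275.0, 241.0], [450.0, 188.0]), (0.54, [210.0, 261.0], [573.0, 279.0])]
side cap1_mid [(0.75, [265.0, 286.0], [446.0, 371.0]), (0.64, [270.0, 351.0], [419.0, 498.0]), (0.37, [263.0, 314.0], [440.0, 432.0]), (0.27, [233.0, 185.0], [577.0, 43.0])]
side lamp_base [(0.77, [295.0, 151.0], [448.0, -346.0])]
lamp it knows: cam, cam1_plug, cam2_plug, cam3_plug, cap, cap1_mid, cap2_mid, cap3_mid, cleaner, dock, driver, lamp_base, mouse, seat, tray_hole
1.2
```

```bash
cat >> h.py <<'E'
def plan(x,y,z,jaw=None):
    """jaw: wanted world angle of tool x (mod pi). prints tool-axes shift (m) and turn"""
    o=robot.get_obs();r=R.from_rotvec(o["eef_rot"]);M=r.as_matrix()
    s=r.inv().apply(np.array([x,y,z])-o["ee_pos"])/1000
    a=np.arctan2(M[1,0],M[0,0]);t=0
    if jaw is not None:
        d=(jaw-a+np.pi/2)%np.pi-np.pi/2; t=-d if M[2,1]<0 else d
    print("shift",np.round(s,4),"turn",round(t,3),"jaw now",round(a,3),"down",np.round(M[:,1],3),"pos",np.round(o["ee_pos"],1),"F",np.round(o["contact_force"],1),"w",round(o["width"],3),"j7",np.round(o["joints"],2),"t",o["t"])
E
python3 - <<'E'
from h import *
print(robot.camera_model("wrist").keys())
o=robot.get_obs();M=np.eye(4);M[:3,:3]=R.from_rotvec(o["eef_rot"]).as_matrix();M[:3,3]=o["ee_pos"]
print(np.round(M,3));print(np.round(np.linalg.inv(M)@robot.camera_model("wrist")["world_from_camera"],3)); print(robot.camera_model("wrist")["K"])
plan(520,-160,260,1.45)
z=np.load("/tmp/top0.npz");m=robot.camera_model("top");P=cloud(m,z["d"]);im=z["im"].astype(int)
red=(im[...,0]>110)&(im[...,1]<60)&(im[...,2]<60)
n,l,st,c=cv2.connectedComponentsWithStats(red.astype(np.uint8))
for i in range(1,n):
    if st[i,4]>30: print("red",st[i,4],c[i],np.round(np.median(P[l==i],0)),np.round(onz(m,*c[i],76)))
b=(im[...,2]>100)&(im[...,0]<70)&(P[...,0]>480)&(abs(P[...,1]+160)<200)&(P[...,0]<660)
print("blue",b.sum(),np.round(P[b].mean(0),1))
for lo,nm in((5,"tray"),):
    w=(P[...,0]>520)&(P[...,0]<640)&(P[...,1]>60)&(P[...,1]<340)&(im.min(-1)>150)
    pts=np.argwhere(w)[:,::-1].astype(np.float32);print(len(pts),cv2.minAreaRect(pts))
E
```

```text
dict_keys(['K', 'world_from_camera'])
[[ 2.25000e-01  0.00000e+00  9.74000e-01  1.46153e+02]
 [-9.74000e-01 -0.00000e+00  2.25000e-01 -6.33356e+02]
 [ 0.00000e+00 -1.00000e+00  0.00000e+00  2.05499e+02]
 [ 0.00000e+00  0.00000e+00  0.00000e+00  1.00000e+00]]
[[ 1.00000e+00 -0.00000e+00 -1.00000e-03  2.50000e-01]
 [-1.00000e-03  2.81000e-01 -9.60000e-01 -1.79754e+02]
 [ 0.00000e+00  9.60000e-01  2.81000e-01  8.22390e+01]
 [ 0.00000e+00  0.00000e+00  0.00000e+00  1.00000e+00]]
[[327.91195744   0.         255.53618766]
 [  0.         327.91195744 187.80659188]
 [  0.           0.           1.        ]]
shift [-0.3772 -0.0545  0.4707] turn 0.348 jaw now -1.344 down [ 0. -0. -1.] pos [ 146.2 -633.4  205.5] F [-0.   0.2 -0.2] w 1.001 j7 [ 1.28  0.63  0.04  1.52 -0.03  1.   -0.02] t 1.2
red 199 [229.99497487 218.4321608 ] [472. 116.  75.] [473. 116.  76.]
red 154 [184.48051948 229.55844156] [441. 230.  75.] [442. 230.  76.]
blue 45 [ 614.5 -192.7   15.2]
0 ((0.0, 0.0), (0.0, 0.0), 0.0)
```

```bash
python3 - <<'E'
from h import *
plan(600,-160,220,1.45)
E
```

```text
shift [-0.3592 -0.0145  0.5486] turn 0.348 jaw now -1.344 down [ 0. -0. -1.] pos [ 146.2 -633.4  205.5] F [-0.   0.2 -0.2] w 1.001 j7 [ 1.28  0.63  0.04  1.52 -0.03  1.   -0.02] t 1.2
```

Emit:
move_arm(motion="-1 -0.359 -0.0145 0.5486 0.348; -1 -0.359 -0.0145 0.5486 0.348; -1 -0.359 -0.0145 0.5486 0.348; -1 -0.359 -0.0145 0.5486 0.348; -1 -0.359 -0.0145 0.5486 0.348; -1 -0.359 -0.0145 0.5486 0.348; -1 -0.359 -0.0145 0.5486 0.348; -1 -0.359 -0.0145 0.5486 0.348")

```text
t: 2.0
ee_pos: [424.3, -343.2, 214.7]
eef_rot: [-1.149, 1.297, -1.299]
contact_force: [0.1, -0.8, 0.4]
width: 1.001
```

```bash
python3 - <<'E'
from h import *
plan(600,-160,220,1.45)
E
```

```text
shift [-0.2031 -0.0053  0.1522] turn -0.0 jaw now -1.692 down [ 0.001 -0.    -1.   ] pos [ 424.3 -343.2  214.7] F [ 0.1 -0.8  0.4] w 1.001 j7 [ 0.54  0.47  0.12  1.8  -0.07  0.87 -0.99] t 2.0
```

Emit:
move_arm(motion="-1 -0.203 -0.005 0.152 0; -1 -0.203 -0.005 0.152 0; -1 -0.203 -0.005 0.152 0; -1 -0.203 -0.005 0.152 0; -1 -0.203 -0.005 0.152 0; -1 -0.203 -0.005 0.152 0; -1 -0.203 -0.005 0.152 0; -1 -0.203 -0.005 0.152 0")

```text
t: 2.8
ee_pos: [597.4, -163.2, 219.2]
eef_rot: [-1.15, 1.299, -1.3]
contact_force: [0.2, -0.3, 0.5]
width: 1.002
```

```bash
cat >> h.py <<'E'
def snap(n,tag,view=True):
    m=robot.camera_model(n);im,d=robot.read_camera(n);P=cloud(m,d)
    if view: cv2.imwrite(f"pics/{tag}.png",cv2.resize(im[:,:,::-1],(800,600)))
    np.savez(f"/tmp/{tag}.npz",im=im,d=d,P=P,K=m["K"],T=m["world_from_camera"])
    return m,im.astype(int),d,P
E
python3 - <<'E'
from h import *
plan(600,-160,220,1.45)
m,im,d,P=snap("wrist","dock1")
for q,z in dict(seat1=0,dock=0).items():
    print(q,[(round(a["p"],2),np.round(a["position"]).tolist(),np.round(onz(m,*a["position"],z)[:2]).tolist()) for a in robot.mark_of(q,"wrist")[:6]])
b=(im[...,2]>1.8*im[...,0])&(im[...,2]>60)&(im[...,2]>1.3*im[...,1])
print(b.sum(),np.round(np.percentile(P[b],[2,50,98],axis=0),1))
E
```

```text
shift [-0.0035 -0.0008  0.0022] turn -0.002 jaw now -1.694 down [-0.001 -0.001 -1.   ] pos [ 597.4 -163.2  219.2] F [ 0.2 -0.3  0.5] w 1.002 j7 [ 0.15  0.57  0.11  1.59 -0.07  0.98 -1.41] t 2.8
seat1 []
dock []
9500 [[ 561.5 -307.5   14.6]
 [ 615.2 -165.3   16.3]
 [ 648.9  -22.4   83.8]]
```

View pics/dock1.png

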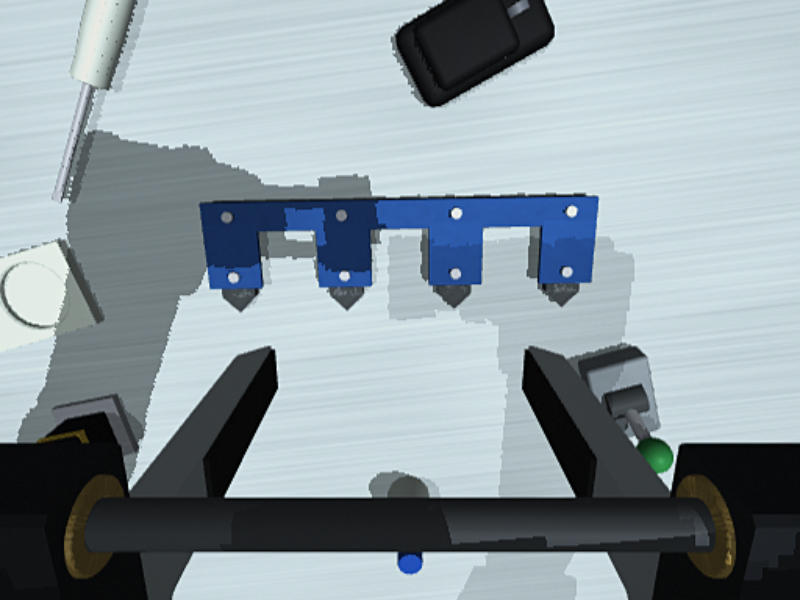

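```bash
cat > dockfit.py <<'E'
from h import *
from scipy.optimize import minimize
def fit(m,im,x0,z=16.):
    b=((im[...,2]>1.8*im[...,0])&(im[...,2]>40)&(im[...,2]>1.3*im[...,1])).astype(np.float32)
    b=cv2.GaussianBlur(b,(0,0),1.2)
    X,Y=np.meshgrid(np.arange(-34,37,1.),np.arange(-160,161,1.),indexing="ij")
    slot=np.zeros_like(X,bool)
    for c in(-85,0,85): slot|=(abs(Y-c)<22)&(X<22.5)
    t=((abs(Y)<148)&(X>-22)&~slot)*2.-1
    K=m["K"];T=m["world_from_camera"]
    def cost(p):
        x,y,a=p[0],p[1],p[2]/100
        W=np.stack([x+X*np.cos(a)-Y*np.sin(a),y+X*np.sin(a)+Y*np.cos(a),0*X+z],-1)
        c=(W-T[:3,3])@T[:3,:3]
        u=K[0,2]-K[0,0]*c[...,0]/c[...,2];v=K[1,2]+K[1,1]*c[...,1]/c[...,2]
        s=cv2.remap(b,u.astype(np.float32),v.astype(np.float32),cv2.INTER_LINEAR)
        return -(s*t).sum()/2e3
    best=None
    for dx in(-8,0,8):
        r=minimize(cost,[x0[0]+dx,x0[1],x0[2]*100],method="Nelder-Mead",options=dict(xatol=.02,fatol=1e-5,initial_simplex=[[x0[0]+dx,x0[1],x0[2]*100],[x0[0]+dx+6,x0[1],x0[2]*100],[x0[0]+dx,x0[1]+6,x0[2]*100],[x0[0]+dx,x0[1],x0[2]*100+4]]))
        if best is None or r.fun<best.fun: best=r
    return best.x*[1,1,.01],best.fun
E
python3 - <<'E'
from dockfit import *
z=np.load("/tmp/dock1.npz");m=dict(K=z["K"],world_from_camera=z["T"])
print("wrist",fit(m,z["im"].astype(int),(588,-160,-.12)))
z=np.load("/tmp/top0.npz")
print("top",fit(robot.camera_model("top"),z["im"].astype(int),(588,-160,-.12)))
plan(530,240,220,1.45)
E
```

```text
wrist (array([ 5.95588902e+02, -1.63613277e+02, -1.04387323e-01]), np.float64(-5.0605484362431135))
top (array([ 5.93052806e+02, -1.63646355e+02, -1.06588885e-01]), np.float64(-4.607649845507587))
shift [-0.3922 -0.0008 -0.1169] turn -0.004 jaw now -1.695 down [-0.    -0.001 -1.   ] pos [ 597.4 -163.7  219.5] F [0.2 0.2 1.2] w 0.999 j7 [ 0.15  0.57  0.11  1.59 -0.07  0.98 -1.41] t 2.95
```

```bash
python3 - <<'E'
from h import *
plan(412,240,250,1.57)
E
```

```text
shift [-0.3775 -0.0307 -0.234 ] turn -0.124 jaw now -1.695 down [-0.    -0.001 -1.   ] pos [ 597.4 -163.7  219.5] F [0.2 0.2 1.2] w 0.999 j7 [ 0.15  0.57  0.11  1.59 -0.07  0.98 -1.41] t 2.95
```

Emit:
move_arm(motion="-1 -0.19 -0.03 -0.117 -0.124; -1 -0.19 -0.03 -0.117 -0.124; -1 -0.19 -0.03 -0.117 -0.124; -1 -0.19 -0.03 -0.117 -0.124; -1 -0.19 -0.03 -0.117 -0.124; -1 -0.19 -0.03 -0.117 -0.124")

```text
t: 3.55
ee_pos: [503.9, 44.4, 250.3]
eef_rot: [-1.211, 1.204, -1.202]
contact_force: [0.4, -0.5, -0.5]
width: 1.002
```

```bash
python3 - <<'E'
from h import *
plan(412,240,250,1.57)
E
```

```text
shift [-0.1963  0.0006 -0.0903] turn 0.009 jaw now -1.563 down [ 0.001  0.002 -1.   ] pos [503.9  44.4 250.3] F [ 0.4 -0.5 -0.5] w 1.002 j7 [-0.18  0.37  0.06  1.86 -0.03  0.92 -1.68] t 3.55
```

Emit:
move_arm(motion="-1 -0.196 0 -0.09 0; -1 -0.196 0 -0.09 0; -1 -0.196 0 -0.09 0; -1 -0.196 0 -0.09 0; -1 -0.196 0 -0.09 0; -1 -0.196 0 -0.09 0; -1 -0.196 0 -0.09 0")

```text
t: 4.25
ee_pos: [416.0, 234.6, 249.3]
eef_rot: [-1.21, 1.208, -1.21]
contact_force: [0.2, 0.1, 0.5]
width: 1.003
```

```bash
python3 - <<'E'
from h import *
m,im,d,P=snap("wrist","cams1")
plan(412,240,250,1.57)
for q,z in dict(tray_hole0=10,cam1=0,cam1_plug=22,cap1_mid=67).items():
    print(q,[(round(a["p"],2),np.round(a["position"]).tolist(),np.round(onz(m,*a["position"],z)[:2]).tolist()) for a in robot.mark_of(q,"wrist")[:6]])
red=(im[...,0]>90)&(im[...,1]<0.4*im[...,0])&(im[...,2]<.4*im[...,0])
n,l,st,c=cv2.connectedComponentsWithStats(red.astype(np.uint8))
for i in range(1,n):
    if st[i,4]>100: print("red",st[i],np.round(c[i]),np.round(np.median(P[l==i],0)))
    top=(l==i)&(abs(P[...,2]-76)<5)
    if top.sum()>100: print("  top z centroid",np.round(P[top].mean(0),1),np.round(np.ptp(P[top],0)))
E
```

```text
shift [-0.0058 -0.0007 -0.0042] turn -0.001 jaw now -1.572 down [ 0.001 -0.001 -1.   ] pos [416.2 234.2 249.3] F [-0.3 -0.4 -0.4] w 1.0 j7 [-0.57  0.33  0.    1.92  0.    0.89 -2.15] t 4.3
tray_hole0 [(0.64, [232.0, 20.0], [578.0, 261.0]), (0.56, [288.0, 9.0], [590.0, 197.0])]
cam1 [(0.73, [351.0, 132.0], [448.0, 109.0]), (0.6, [347.0, 112.0], [473.0, 117.0]), (0.57, [256.0, 134.0], [446.0, 233.0])]
cam1_plug [(0.64, [151.0, 132.0], [451.0, 363.0]), (0.6, [144.0, 154.0], [423.0, 373.0])]
cap1_mid [(0.84, [132.0, 137.0], [451.0, 370.0]), (0.61, [84.0, 156.0], [430.0, 426.0])]
red [ 344   95   43   41 1366] [365. 115.] [475. 119.  76.]
  top z centroid [474.9 118.4  76.4] [42. 44.  8.]
red [ 109  120   40   41 1239] [128. 140.] [449. 370.  76.]
  top z centroid [448.4 370.5  76.2] [43. 42.  6.]
red [ 236  123   40   41 1273] [256. 143.] [445. 233.  76.]
  top z centroid [445.2 233.8  76.3] [43. 42.  8.]
```

View pics/cams1.png

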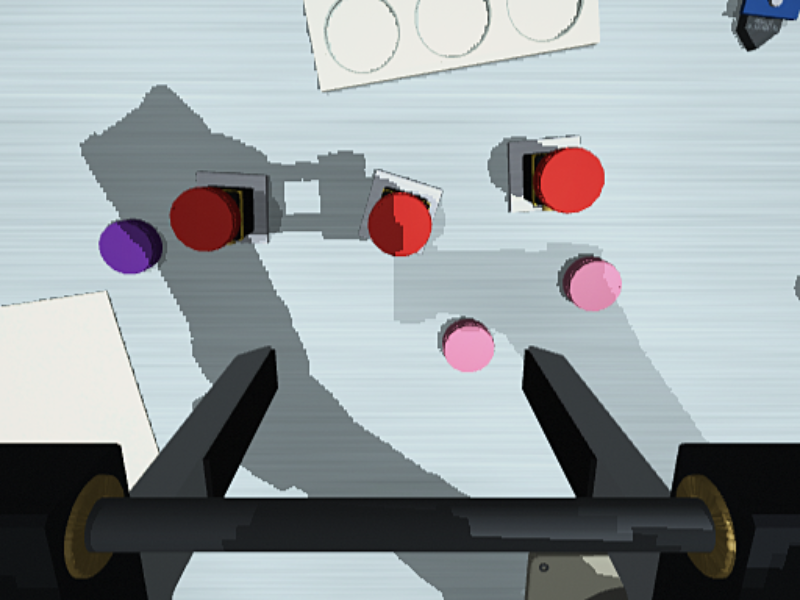

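```bash
python3 - <<'E'
from h import *
plan(475,118.5,67,1.57)
z=np.load("/tmp/cams1.npz");P=z["P"];im=z["im"].astype(int)
# feet: z~8 bright/grey surfaces
for c in((475,118),(448,370),(445,234)):
    w=(abs(P[...,2]-8)<2.5)&(np.hypot(P[...,0]-c[0]-5,P[...,1]-c[1])<50)
    n,l,st,cc=cv2.connectedComponentsWithStats(w.astype(np.uint8))
    i=1+np.argmax(st[1:,4]); q=P[l==i][:,:2].astype(np.float32); print(len(q),cv2.minAreaRect(q))
w=(abs(P[...,2]-10)<2.5)&(P[...,0]>520)&(P[...,1]>100)
print(w.sum(), P[w].mean(0),cv2.minAreaRect(P[w][:,:2].astype(np.float32)))
b=(abs(P[...,2])<20)&(P[...,0]>450)&(P[...,0]<530);print(np.round(np.percentile(P[b][:,2],[5,25,50,75,95]),1))
E
```

```text
shift [0.1167 0.1824 0.0594] turn 0.0 jaw now -1.571 down [ 0. -0. -1.] pos [415.6 235.3 249.3] F [ 0.7 -0.6  0.2] w 0.999 j7 [-0.57  0.33 -0.    1.92  0.    0.89 -2.15] t 4.5
749 ((474.95574951171875, 118.15168762207031), (55.88249588012695, 55.8592414855957), 4.9558844566345215)
744 ((448.44573974609375, 370.1947021484375), (55.5252799987793, 56.06431579589844), 87.15140533447266)
636 ((444.7687072753906, 233.85406494140625), (55.99407196044922, 55.672481536865234), 73.06525421142578)
3513 [569.30142051 213.01525532  10.44127778] ((569.2078247070312, 201.9591064453125), (60.952735900878906, 203.8656768798828), 0.3170263469219208)
[-0.9 -0.1  0.5  1.1  7.4]
```

Emit:
move_arm(motion="-1 0.117 0.11 0.0595 0; -1 0.117 0.11 0.0595 0; -1 0.117 0.11 0.0595 0; -1 0.117 0.11 0.0595 0; -1 0.117 0.14 0.0595 0; -1 0.117 0.17 0.0595 0; -1 0.117 0.1825 0.0595 0; -1 0.117 0.1825 0.0595 0")

```text
t: 5.3
ee_pos: [473.5, 118.7, 65.1]
eef_rot: [-1.214, 1.21, -1.208]
contact_force: [0.6, 0.8, 0.5]
width: 1.0
```

```bash
python3 - <<'E'
from h import *
plan(475,118.5,67,1.57)
E
```

```text
shift [ 0.0002 -0.0019  0.0015] turn 0.002 jaw now -1.569 down [-0.004 -0.001 -1.   ] pos [473.5 118.7  65.1] F [0.6 0.8 0.5] w 1.0 j7 [-0.31  0.63  0.01  2.08 -0.01  0.43 -1.86] t 5.3
```

Emit:
move_arm(motion="-1 0 -0.0015 0.0015 0; 1 0 -0.0015 0.0015 0; 1 0 -0.0015 0.0015 0; 1 0 -0.0015 0.0015 0; 1 0 -0.0015 0.0015 0; 1 0 -0.0015 0.0015 0; 1 0 -0.0015 0.0015 0; 1 0 -0.0015 0.0015 0")

```text
t: 6.1
ee_pos: [476.1, 119.9, 68.3]
eef_rot: [-1.211, 1.207, -1.207]
contact_force: [1.0, -0.3, 1.5]
width: 0.463
```

Emit:
move_arm(motion="1 0 -0.02 0 0; 1 0 -0.04 0 0; 1 0 -0.09 0 0; 1 -0.05 -0.11 0 0; 1 -0.08 -0.11 0 0; 1 -0.08 -0.11 0 0; 1 -0.08 -0.11 0 0")

```text
t: 6.8
ee_pos: [475.3, 200.4, 178.1]
eef_rot: [-1.212, 1.206, -1.206]
contact_force: [0.9, -0.7, -0.2]
width: 0.462
```

```bash
python3 - <<'E'
from h import *
m,im,d,P=snap("wrist","tray1")
plan(475,200,176,1.57)
w=(abs(P[...,2]-10)<2.5)&(P[...,0]>520)&(P[...,1]>50)&(P[...,1]<340)
n,l,st,cc=cv2.connectedComponentsWithStats(w.astype(np.uint8));i=1+np.argmax(st[1:,4]);w=l==i
print(w.sum(), P[w].mean(0),cv2.minAreaRect(P[w][:,:2].astype(np.float32)))
g=np.full((300,300),0,np.uint8)
q=P[(P[...,2]>6.5)&(P[...,2]<13)&(P[...,0]>510)];
for x,y,_ in q:
    a,b=int(round(x-480)),int(round(y-60))
    if 0<=a<300 and 0<=b<300: g[a,b]=255
g=cv2.morphologyEx(g,cv2.MORPH_CLOSE,np.ones((3,3)))
inv=255-g
n,l,st,cc=cv2.connectedComponentsWithStats(inv,connectivity=4)
for i in range(1,n):
    if 500<st[i,4]<4000: print(st[i],cc[i][::-1]+[480,60])
E
```

```text
shift [-0.0009  0.0019 -0.0004] turn 0.003 jaw now -1.568 down [-0.001 -0.001 -1.   ] pos [475.4 199.1 177.9] F [ 0.4 -0.2 -0.3] w 0.463 j7 [-0.47  0.47  0.02  1.92 -0.01  0.75 -2.01] t 6.85
8857 [590.91958559 193.61724039  10.40573597] ((589.0169677734375, 195.15606689453125), (70.27950286865234, 212.45858764648438), 9.2783203125)
[ 176   72   53   53 2216] [577.74593863 261.87951264]
[ 109   82   53   54 2217] [588.50879567 195.40414975]
[  42   93   54   54 2185] [599.50663616 128.3382151 ]
```

View pics/tray1.png

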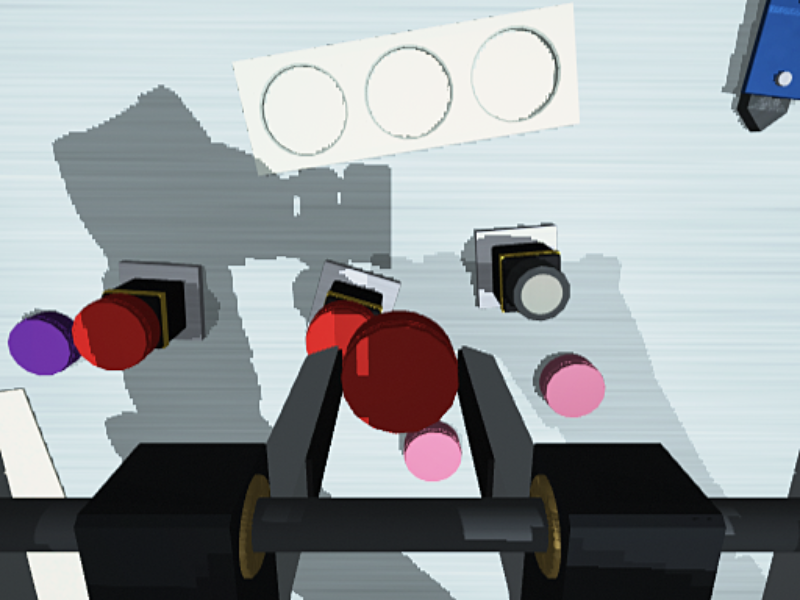

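```bash
python3 - <<'E'
from h import *
z=np.load("/tmp/tray1.npz");P=z["P"];im=z["im"].astype(int)
red=(im[...,0]>60)&(im[...,1]<0.4*im[...,0])&(im[...,2]<.4*im[...,0])&(P[...,2]>150)
q=P[red];print(np.round(np.percentile(q,[5,50,95],axis=0),1)); t=q[abs(q[:,2]-np.percentile(q[:,2],80))<2];print(t.mean(0),np.ptp(t,0))
plan(600,128,15,1.57)
E
```

```text
[[457.  182.7 182.5]
 [476.2 200.2 186. ]
 [493.9 217.5 187.1]]
[474.63380704 199.92105307 186.07820507] [43.38610247 53.6579194   3.5899479 ]
shift [0.0712 0.1629 0.1246] turn 0.003 jaw now -1.568 down [-0.001 -0.001 -1.   ] pos [475.4 199.1 177.9] F [ 0.4 -0.2 -0.3] w 0.463 j7 [-0.47  0.47  0.02  1.92 -0.01  0.75 -2.01] t 6.85
```

Emit:
move_arm(motion="1 0.0712 0.05 0.1246 0; 1 0.0712 0.1 0.1246 0; 1 0.0712 0.1 0.1246 0; 1 0.0712 0.1 0.1246 0; 1 0.0712 0.13 0.1246 0; 1 0.0712 0.15 0.1246 0; 1 0.0712 0.163 0.1246 0; 1 0.0712 0.163 0.1246 0")

```text
t: 7.65
ee_pos: [599.3, 127.2, 13.6]
eef_rot: [-1.213, 1.21, -1.208]
contact_force: [0.2, -0.7, -0.3]
width: 0.466
```

```bash
python3 - <<'E'
from h import *
plan(600,128,15,1.57)
E
```

```text
shift [-0.0008 -0.0014  0.0007] turn 0.002 jaw now -1.57 down [-0.003 -0.002 -1.   ] pos [599.3 127.2  13.6] F [ 0.2 -0.7 -0.3] w 0.466 j7 [-0.26  0.83  0.01  1.76 -0.01  0.56 -1.82] t 7.65
```

Emit:
move_arm(motion="-0.3 0 0 0 0; -0.3 0 0 0 0; -0.3 0 0 0 0; -0.3 0 -0.01 0 0; -0.3 0 -0.06 0 0; -0.3 0 -0.11 0 0; -1 0 -0.16 0 0")

```text
t: 8.35
ee_pos: [600.4, 129.2, 178.2]
eef_rot: [-1.21, 1.207, -1.207]
contact_force: [0.6, -0.1, 0.5]
width: 0.703
```

```bash
python3 - <<'E'
from h import *
m,im,d,P=snap("top","",False)
red=(im[...,0]>70)&(im[...,1]<0.5*im[...,0])&(im[...,2]<.5*im[...,0])
n,l,st,c=cv2.connectedComponentsWithStats(red.astype(np.uint8))
for i in range(1,n):
    if st[i,4]>30: print("red",st[i,4],np.round(c[i]),np.round(np.median(P[l==i],0)))
plan(448.4,370.3,67.5,1.54)
E
```

```text
red 189 [129. 228.] [443. 371.  75.]
red 59 [178. 230.] [443. 245.  75.]
shift [-0.2399  0.1181 -0.1586] turn 0.033 jaw now -1.568 down [ 0.015  0.004 -1.   ] pos [605.8 130.4 187.1] F [ 2.3 -0.2  5.7] w 0.742 j7 [-0.27  0.59  0.02  1.64 -0.01  0.89 -1.82] t 8.4
```

Emit:
move_arm(motion="-1 -0.242 0.04 -0.152 0.033; -1 -0.242 0.04 -0.152 0.033; -1 -0.242 0.04 -0.152 0.033; -1 -0.242 0.04 -0.152 0.033; -1 -0.242 0.04 -0.152 0.033; -1 -0.242 0.04 -0.152 0.033; -1 -0.242 0.04 -0.152 0.033; -1 -0.242 0.04 -0.152 0.033")

```text
t: 9.2
ee_pos: [447.4, 371.7, 135.9]
eef_rot: [-1.195, 1.229, -1.23]
contact_force: [-0.1, -0.1, 0.1]
width: 0.999
```

```bash
python3 - <<'E'
from h import *
m,im,d,P=snap("side","side1",False)
red=(im[...,0]>70)&(im[...,1]<0.5*im[...,0])&(im[...,2]<.5*im[...,0])
n,l,st,c=cv2.connectedComponentsWithStats(red.astype(np.uint8))
for i in range(1,n):
    if st[i,4]>30: print("red",st[i,4],np.round(c[i]),np.round(np.median(P[l==i],0)),np.round(np.percentile(P[l==i][:,2],95)))
print(robot.recognise("cap1","side")[:5])
plan(448.4,370.3,67.5,1.54)
E
```

```text
red 154 [217. 219.] [597. 129.  21.] 22.0
red 74 [256. 284.] [461. 380.  75.] 76.0
red 40 [274. 287.] [429. 379.  74.] 76.0
[{'box': [207.9, 212.5, 19.5, 16.7], 'p': 0.82}, {'box': [262.4, 338.7, 26.3, 31.2], 'p': 0.79}, {'box': [252.2, 274.3, 27.3, 23.1], 'p': 0.72}, {'box': [296.5, 211.2, 21.0, 15.1], 'p': 0.62}, {'box': [215.0, 148.9, 38.5, 45.7], 'p': 0.61}]
shift [-0.0008  0.0684 -0.0009] turn -0.001 jaw now -1.603 down [ 0.001 -0.    -1.   ] pos [449.2 369.5 135.9] F [-0.1 -1.  -0. ] w 1.001 j7 [-0.76  0.61  0.04  1.79 -0.03  0.74 -2.31] t 9.3
```

Emit:
move_arm(motion="-1 0 0.04 0 0; -1 0 0.06 0 0; -1 0 0.068 0 0; 1 0 0.068 0 0; 1 0 0.068 0 0; 1 0 0.068 0 0; 1 0 0.068 0 0; 1 0 0.068 0 0")

```text
t: 10.1
ee_pos: [448.3, 371.1, 68.1]
eef_rot: [-1.193, 1.231, -1.231]
contact_force: [-0.1, 0.6, 0.0]
width: 0.611
```

Emit:
move_arm(motion="1 0 0 0 0; 1 0 0 0 0; 1 0 -0.02 0 0; 1 0 -0.05 0 0; 1 0 -0.08 0 0; 1 0 -0.08 0 0; 1 0 -0.08 0 0")

```text
t: 10.8
ee_pos: [448.0, 370.9, 147.7]
eef_rot: [-1.194, 1.231, -1.231]
contact_force: [-0.2, -0.3, -0.2]
width: 0.459
```

```bash
python3 - <<'E'
from h import *
m,im,d,P=snap("wrist","h2",False);o=robot.get_obs()["ee_pos"]
red=(im[...,0]>50)&(im[...,1]<0.4*im[...,0])&(im[...,2]<.4*im[...,0])&(np.hypot(P[...,0]-o[0],P[...,1]-o[1])<40)
q=P[red];t=q[abs(q[:,2]-np.percentile(q[:,2],80))<2];print(t.mean(0)-o,np.ptp(t,0))
plan(578,262.3,15,1.57)
E
```

```text
[1.45571326 0.03473667 9.66072733] [43.28774668 42.8403623   3.69430413]
shift [0.104  0.1317 0.1339] turn -0.029 jaw now -1.601 down [-0.001 -0.001 -1.   ] pos [447.4 370.4 146.8] F [ 0.1 -1.1 -0.1] w 0.459 j7 [-0.76  0.6   0.04  1.78 -0.03  0.77 -2.31] t 10.85
```

Emit:
move_arm(motion="1 0.104 0.03 0.134 -0.029; 1 0.104 0.05 0.134 -0.029; 1 0.104 0.05 0.134 -0.029; 1 0.104 0.07 0.134 -0.029; 1 0.104 0.1 0.134 -0.029; 1 0.104 0.12 0.134 -0.029; 1 0.104 0.132 0.134 -0.029; 1 0.104 0.132 0.134 -0.029")

```text
t: 11.65
ee_pos: [577.2, 261.9, 13.0]
eef_rot: [-1.213, 1.212, -1.21]
contact_force: [-0.7, 0.4, 0.0]
width: 0.465
```

```bash
python3 - <<'E'
from h import *
plan(578,262.3,14,1.57)
E
```

```text
shift [-0.0004 -0.001   0.0008] turn -0.0 jaw now -1.572 down [-0.004 -0.002 -1.   ] pos [577.2 261.9  13. ] F [-0.7  0.4  0. ] w 0.465 j7 [-0.48  0.85  0.01  1.7  -0.01  0.6  -2.03] t 11.65
```

Emit:
move_arm(motion="-0.3 0 0 0 0; -0.3 0 0 0 0; -0.3 0 0 0 0; -0.3 0 -0.04 0 0; -0.3 0 -0.08 0 0; -0.3 0 -0.12 0 0; -1 0 -0.14 0 0; -1 0.028 -0.14 -0.04 0")

```text
t: 12.45
ee_pos: [545.9, 240.1, 160.0]
eef_rot: [-1.193, 1.201, -1.209]
contact_force: [-0.6, -0.9, -1.0]
width: 0.787
```

Emit:
move_arm(motion="-1 0 0 -0.045 0; -1 0 0 -0.093 0; -1 0 0 -0.093 0; -1 0 0 -0.093 0; -1 0 0 -0.093 0")

```text
t: 12.95
ee_pos: [447.4, 235.4, 156.0]
eef_rot: [-1.206, 1.209, -1.211]
contact_force: [0.4, 0.1, 0.1]
width: 0.998
```

```bash
cat >> h.py <<'E'
def reds(im,P,lo=60):
    red=(im[...,0]>50)&(im[...,1]<0.45*im[...,0])&(im[...,2]<.45*im[...,0])
    n,l,st,c=cv2.connectedComponentsWithStats(red.astype(np.uint8))
    for i in range(1,n):
        if st[i,4]>lo:
            q=P[l==i];t=q[abs(q[:,2]-np.percentile(q[:,2],80))<2];print("red",st[i,4],np.round(t.mean(0),1),np.round(np.ptp(t,0)))
def feet(P,cs):
    for c in cs:
        w=(abs(P[...,2]-8)<2.5)&(np.hypot(P[...,0]-c[0],P[...,1]-c[1])<50)
        n,l,st,cc=cv2.connectedComponentsWithStats(w.astype(np.uint8))
        if n<2: print("none",c);continue
        i=1+np.argmax(st[1:,4]);q=P[l==i][:,:2].astype(np.float32)
        (x,y),s,a=cv2.minAreaRect(q);a=(a+45)%90-45;print("foot",len(q),np.round([x,y],1),np.round(s,1),"yaw",round(np.radians(a),3))
E
python3 - <<'E'
from h import *
m,im,d,P=snap("wrist","h3",False)
reds(im,P);feet(P,[(445,234),(475,118)])
plan(445,234,67.5,1.57)
E
```

```text
red 1794 [593.1 127.9  22.7] [29. 43.  4.]
red 2133 [577.3 262.   22.6] [42. 42.  4.]
red 2206 [445.  234.   76.4] [42. 43.  4.]
foot 1012 [444.4 233.9] [56.  56.2] yaw -0.296
foot 1186 [474.8 118.4] [56.3 55.8] yaw 0.084
shift [ 0.0013  0.0883 -0.0027] turn -0.001 jaw now -1.573 down [ 0.002  0.001 -1.   ] pos [447.5 235.3 155.8] F [-0.  -0.3 -0.3] w 1.0 j7 [-0.55  0.49  0.01  1.97 -0.01  0.68 -2.1 ] t 13.0
```

Emit:
move_arm(motion="-1 0.001 0.04 -0.002 0; -1 0.001 0.07 -0.002 0; -1 0.001 0.088 -0.002 0; -1 0.001 0.088 -0.002 0; 1 0.001 0.088 -0.002 0; 1 0.001 0.088 -0.002 0; 1 0.001 0.088 -0.002 0; 1 0.001 0.088 -0.002 0")

```text
t: 13.8
ee_pos: [444.4, 234.3, 68.2]
eef_rot: [-1.207, 1.209, -1.21]
contact_force: [0.7, -0.7, -0.4]
width: 0.692
```

Emit:
move_arm(motion="1 0 0 0 0; 1 0 0 0 0; 1 0 0 0 0; 1 0 0 0 0; 1 0 -0.02 0 0; 1 0 -0.05 0 0; 1 0 -0.08 0 0; 1 0 -0.08 0 0")

```text
t: 14.6
ee_pos: [446.0, 235.2, 150.5]
eef_rot: [-1.202, 1.207, -1.21]
contact_force: [0.4, 0.6, -0.4]
width: 0.465
```

```bash
python3 - <<'E'
from h import *
m,im,d,P=snap("wrist","h4",False);o=robot.get_obs()["ee_pos"]
reds(im,P);print(o)
plan(589,195.2,14.5,1.57)
E
```

```text
red 1732 [592.  127.8  22.7] [26. 43.  4.]
red 2220 [577.2 261.8  22.5] [42. 43.  4.]
red 4647 [447.1 234.7 159.3] [43. 43.  4.]
[444.87850425 234.56555739 148.82210453]
shift [0.0394 0.1347 0.1437] turn -0.001 jaw now -1.572 down [ 0.003  0.002 -1.   ] pos [444.9 234.6 148.8] F [ 0.6 -0.2 -0.4] w 0.462 j7 [-0.55  0.5   0.01  1.99 -0.01  0.65 -2.1 ] t 14.65
```

Emit:
move_arm(motion="1 0.0394 0.03 0.143 0; 1 0.0394 0.06 0.143 0; 1 0.0394 0.06 0.143 0; 1 0.0394 0.08 0.143 0; 1 0.0394 0.1 0.143 0; 1 0.0394 0.12 0.143 0; 1 0.0394 0.134 0.143 0; 1 0.0394 0.134 0.143 0")

```text
t: 15.45
ee_pos: [585.3, 193.9, 11.0]
eef_rot: [-1.212, 1.212, -1.209]
contact_force: [-0.4, 0.2, -0.3]
width: 0.466
```

```bash
python3 - <<'E'
from h import *
plan(589,195.2,14.5,1.57)
E
```

```text
shift [-0.0013 -0.0036  0.0037] turn -0.0 jaw now -1.572 down [-0.003 -0.001 -1.   ] pos [585.3 193.9  11. ] F [-0.4  0.2 -0.3] w 0.466 j7 [-0.37  0.84  0.    1.75 -0.    0.56 -1.93] t 15.45
```

Emit:
move_arm(motion="1 -0.001 -0.003 0.003 0; 1 -0.001 -0.003 0.003 0; -0.2 -0.001 -0.003 0.003 0; -0.2 -0.001 -0.003 0.003 0; -0.2 -0.001 -0.003 0.003 0; -0.2 0 -0.03 0.003 0; -0.2 0 -0.08 0.003 0; -1 0 -0.13 0.003 0")

```text
t: 16.25
ee_pos: [588.8, 194.0, 144.1]
eef_rot: [-1.211, 1.211, -1.21]
contact_force: [1.4, 1.1, 1.2]
width: 0.653
```

```bash
python3 - <<'E'
from h import *
plan(465,160,160,1.655)
E
```

```text
shift [ 0.0342 -0.0156 -0.1238] turn -0.085 jaw now -1.572 down [-0.002 -0.001 -1.   ] pos [588.8 194.  144.1] F [1.4 1.1 1.2] w 0.653 j7 [-0.37  0.65  0.01  1.67 -0.01  0.82 -1.93] t 16.25
```

Emit:
move_arm(motion="-1 0.0757 -0.02 -0.12 -0.085; -1 0.0757 -0.02 -0.12 -0.085; -1 0.0757 -0.02 -0.12 -0.085; -1 0.0757 -0.02 -0.12 -0.085; -1 0.0757 -0.02 -0.12 -0.085; -1 0.0757 -0.02 -0.12 -0.085")

```text
t: 16.85
ee_pos: [471.0, 119.7, 163.6]
eef_rot: [-1.246, 1.146, -1.147]
contact_force: [-0.6, 0.6, 0.1]
width: 0.996
```

```bash
python3 - <<'E'
from h import *
m,im,d,P=snap("wrist","h5")
reds(im,P);feet(P,[(475,118),(445,234),(448,370)])
plan(475,118.4,20.5,1.655)
E
```

```text
red 1999 [598.6 127.5  22.6] [43. 43.  4.]
red 2049 [589.9 194.7  22.5] [43. 43.  4.]
red 2149 [577.5 261.5  22.5] [42. 43.  4.]
foot 1153 [474.9 117.8] [55.6 56.1] yaw 0.088
foot 1056 [444.4 233.9] [56.  56.9] yaw -0.295
foot 1035 [448.  363.7] [44.1 56.2] yaw -0.049
shift [0.0018 0.1429 0.0037] turn 0.0 jaw now -1.486 down [ 0.001  0.001 -1.   ] pos [471.  119.7 163.4] F [ 0.6 -0.  -0.8] w 0.999 j7 [-0.29  0.46 -0.02  2.01  0.02  0.67 -1.81] t 16.9
```

View pics/h5.png

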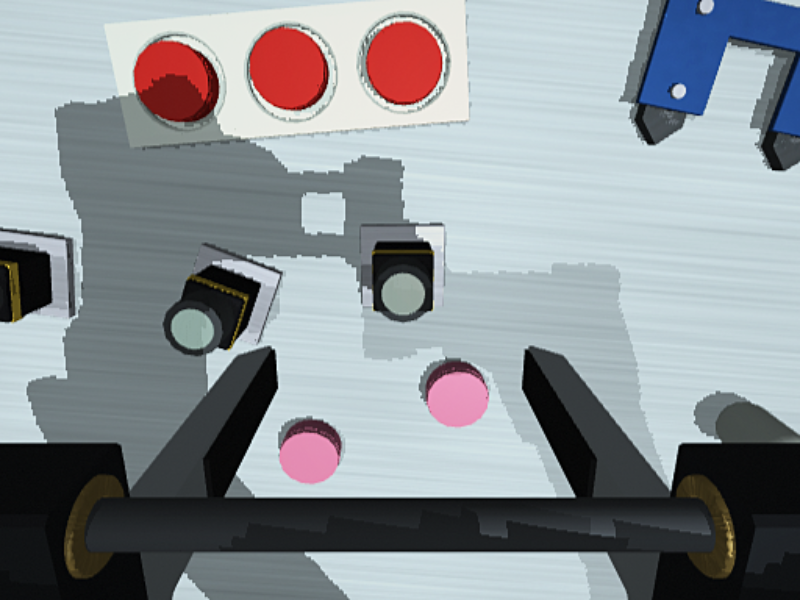

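Emit:
move_arm(motion="-1 0.002 0.05 0.003 0; -1 0.002 0.09 0.003 0; -1 0.002 0.12 0.003 0; -1 0.002 0.142 0.003 0; -1 0.002 0.142 0.003 0; -1 0.002 0.142 0.003 0")

```text
t: 17.5
ee_pos: [473.2, 117.6, 21.0]
eef_rot: [-1.248, 1.147, -1.147]
contact_force: [0.7, 0.2, 0.3]
width: 1.001
```

```bash
python3 - <<'E'
from h import *
plan(475,118.2,21,1.656)
E
```

```text
shift [-0.0005 -0.      0.0018] turn -0.001 jaw now -1.486 down [-0. -0. -1.] pos [473.2 117.6  21. ] F [0.7 0.2 0.3] w 1.001 j7 [-0.29  0.71 -0.02  2.11  0.03  0.32 -1.82] t 17.5
```

Emit:
move_arm(motion="-1 0 0 0.001 0; 1 0 0 0.001 0; 1 0 0 0.001 0; 1 0 0 0.001 0; 1 0 0 0.001 0; 1 0 0 0.001 0; 1 0 0 0.001 0; 1 0 0 0.001 0")

```text
t: 18.3
ee_pos: [473.7, 117.1, 21.3]
eef_rot: [-1.248, 1.147, -1.147]
contact_force: [-1.0, -0.5, 0.3]
width: 0.439
```

Emit:
move_arm(motion="1 0 0 0 0; 1 0 0 0 0; 1 0 -0.015 0 0; 1 0 -0.03 0 0; 1 0 -0.03 0 0")

```text
t: 18.8
ee_pos: [474.6, 117.3, 52.3]
eef_rot: [-1.246, 1.146, -1.148]
contact_force: [-0.4, -0.0, -3.4]
width: 0.382
```

```bash
cat >> h.py <<'E'
def held(P,zf=None):
    """held camera: find lens top disc & foot relative to tcp"""
    o=robot.get_obs();p=o["ee_pos"];r=np.hypot(P[...,0]-p[0],P[...,1]-p[1])
    w=(r<32)&(abs(P[...,2]-(p[2]+51))<6)
    if w.sum()>50:
        q=P[w];t=q[abs(q[:,2]-np.median(q[:,2]))<1.5];c,rad=cv2.minEnclosingCircle(t[:,:2].astype(np.float32));print("lens top",np.round(t.mean(0),1),"circ",np.round(c,1),round(rad,1),"tcp",np.round(p,1))
    f=p[2]-13 if zf is None else zf
    w=(abs(P[...,2]-f)<2.5)&(r<55)
    n,l,st,cc=cv2.connectedComponentsWithStats(w.astype(np.uint8));i=1+np.argmax(st[1:,4]);q=P[l==i]
    (x,y),s,a=cv2.minAreaRect(q[:,:2].astype(np.float32));a=(a+45)%90-45
    print("foot",len(q),np.round([x,y],1),np.round(s,1),"yaw",round(np.radians(a),3),"z",round(np.median(q[:,2]),1))
E
python3 - <<'E'
from h import *
m,im,d,P=snap("wrist","h6",False)
held(P)
plan(524,-70.7,50,1.466)
E
```

```text
lens top [476.5 117.1 103.6] circ [483.7 117.5] 30.0 tcp [474.1 117.2  51.6]
foot 2212 [490.4 118.2] [26.9 56.1] yaw 0.085 z 39.4
shift [0.1914 0.0016 0.034 ] turn 0.188 jaw now -1.487 down [ 0.001  0.    -1.   ] pos [474.1 117.2  51.6] F [-0.9 -0.  -2.7] w 0.381 j7 [-0.29  0.65 -0.02  2.09  0.03  0.39 -1.82] t 18.85
```

Emit:
move_arm(motion="1 0.04 0 0.006 0.1; 1 0.08 0 0.013 0.188; 1 0.12 0 0.02 0.188; 1 0.16 0 0.028 0.188; 1 0.191 0 0.033 0.188; 1 0.191 0 0.033 0.188; 1 0.191 0 0.033 0.188")

```text
t: 19.55
ee_pos: [521.7, -71.0, 50.3]
eef_rot: [-1.158, 1.289, -1.286]
contact_force: [-0.5, 0.8, -2.6]
width: 0.38
```

```bash
python3 - <<'E'
from dockfit import *
m,im,d,P=snap("wrist","h7")
held(P)
print(fit(m,im,(594.8,-163.6,-.105)))
plan(524,-70.7,50,1.466)
E
```

```text
lens top [523.7 -71.5 101.5] circ [530.9 -71.6] 29.3 tcp [521.6 -69.5  50.4]
foot 2179 [537.5 -73. ] [56.1 26.3] yaw -0.106 z 37.3
(array([ 5.95101829e+02, -1.62748953e+02, -1.04174632e-01]), np.float64(-3.9515769994286747))
shift [0.0009 0.0004 0.0025] turn 0.001 jaw now -1.675 down [-0.002  0.001 -1.   ] pos [521.6 -69.5  50.4] F [-0.6 -0.  -2.1] w 0.383 j7 [ 0.1   0.69 -0.03  1.99  0.04  0.47 -1.63] t 19.6
```

View pics/h7.png

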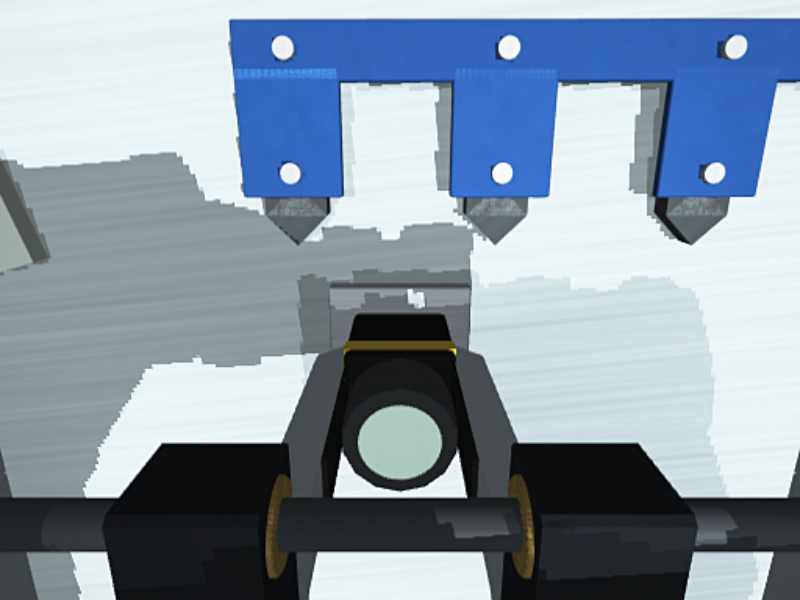

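Emit:
move_arm(motion="1 -0.0013 0.01 0 0; 1 -0.0013 0.02 0 0; 1 -0.0013 0.028 0 0; 1 -0.0013 0.029 0 0; 1 -0.0013 0.029 0 0")

```text
t: 20.1
ee_pos: [522.4, -68.8, 21.8]
eef_rot: [-1.159, 1.286, -1.285]
contact_force: [0.5, -0.6, -2.1]
width: 0.375
```

```bash
python3 - <<'E'
from dockfit import *
m,im,d,P=snap("wrist","h8",False)
held(P)
print(fit(m,im,(594.8,-163.6,-.105)))
plan(524,-70.7,20.5,1.466)
E
```

```text
lens top [524.3 -69.3  73.1] circ [531.8 -70.2] 30.0 tcp [522.6 -69.   22.1]
foot 2184 [538.3 -70.8] [56.  26.7] yaw -0.108 z 8.9
(array([ 5.94967937e+02, -1.62720168e+02, -1.08018359e-01]), np.float64(-3.598012628928656))
shift [0.0015 0.0016 0.0016] turn 0.001 jaw now -1.675 down [-0. -0. -1.] pos [522.6 -69.   22.1] F [-0.2  0.8 -2.4] w 0.377 j7 [ 0.09  0.74 -0.02  2.    0.04  0.4  -1.63] t 20.15
```

Emit:
move_arm(motion="1 0.0006 0.001 0 0; 1 0.0006 0.0015 0.01 0; 1 0.0006 0.0015 0.02 0; 1 0.0006 0.0015 0.028 0; 1 0.0006 0.0015 0.036 0; 1 0.0006 0.0015 0.044 0; 1 0.0006 0.0015 0.05 0; 1 0.0006 0.0015 0.05 0")

```text
t: 20.95
ee_pos: [574.8, -75.3, 21.1]
eef_rot: [-1.155, 1.283, -1.287]
contact_force: [1.3, -0.1, 0.2]
width: 0.38
```

```bash
python3 - <<'E'
from dockfit import *
m,im,d,P=snap("wrist","h9")
held(P)
print(fit(m,im,(594.8,-163.6,-.105)))
plan(604,-78.5,20.5,1.466)
E
```

```text
lens top [573.9 -75.5  74.9] circ [583.9 -76.6] 30.0 tcp [574.4 -75.2  21.1]
foot 1288 [583.5 -76.2] [55.4 13.5] yaw -0.114 z 8.8
(array([ 5.95324656e+02, -1.62878278e+02, -1.07111659e-01]), np.float64(-3.8438948100727917))
shift [0.0002 0.0007 0.0297] turn 0.0 jaw now -1.675 down [ 0.003 -0.    -1.   ] pos [574.4 -75.2  21.1] F [ 1.6  1.3 -0.7] w 0.38 j7 [ 0.1   0.78 -0.02  1.86  0.04  0.5  -1.63] t 21.0
```

View pics/h9.png

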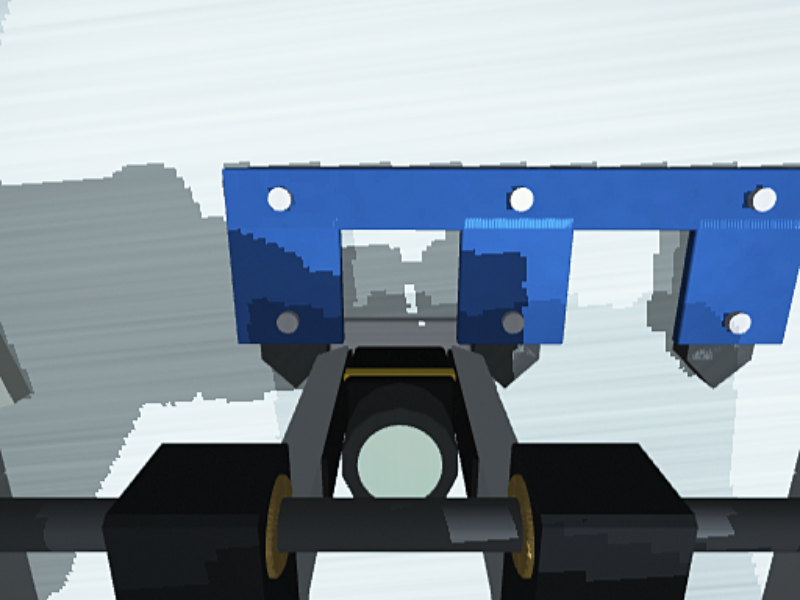

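Emit:
move_arm(motion="1 0 0 0.008 0; 1 0 0 0.015 0; 1 0 0 0.021 0; 1 0 0 0.025 0; 1 0 0 0.028 0; 1 0 0 0.028 0")

```text
t: 21.6
ee_pos: [591.5, -77.1, 20.8]
eef_rot: [-1.171, 1.299, -1.277]
contact_force: [-15.3, 1.2, 16.5]
width: 0.378
```

```bash
python3 - <<'E'
from dockfit import *
m,im,d,P=snap("wrist","h10",False)
held(P)
plan(604,-78.5,20.5,1.466)
E
```

```text
lens top [594.3 -77.7  75.1] circ [601.6 -78.4] 30.0 tcp [591.4 -77.1  20.8]
foot 999 [593.  -77.9] [44.8 12.7] yaw -0.044 z 8.8
shift [0.0001 0.0001 0.0126] turn 0.0 jaw now -1.675 down [-0.017  0.001 -1.   ] pos [591.4 -77.1  20.8] F [-15.    2.7  16.2] w 0.381 j7 [ 0.1   0.81 -0.03  1.79  0.03  0.56 -1.62] t 21.65
```

```bash
python3 - <<'E'
import numpy as np,cv2
z=np.load("/tmp/h10.npz");im=z["im"];P=z["P"]
cv2.imwrite("pics/h10.png",cv2.resize(im[90:330,130:390,::-1],(780,720))[:600])
c=265-10
for v in range(130,330,6): print(v,np.round(P[v,255],1),im[v,255])
E
```

```text
130 [651.2 -83.5   1.4] [234 242 245]
136 [648.8 -83.3   9.6] [18 17 14]
142 [646.5 -83.   16.7] [ 51 102 184]
148 [642.9 -82.7  15.5] [ 51 101 184]
154 [639.8 -82.3  16.8] [ 51 100 185]
160 [636.5 -82.   17.6] [ 52 103 190]
166 [633.  -81.6  17.4] [ 28  54 103]
172 [629.4 -81.2  17. ] [ 28  54 103]
178 [621.5 -80.4   1.2] [143 157 159]
184 [ 6.171e+02 -7.990e+01 -2.000e-01] [ 98 107 110]
190 [ 6.134e+02 -7.950e+01  5.000e-01] [103 112 115]
196 [ 6.094e+02 -7.910e+01  4.000e-01] [103 112 116]
202 [ 6.049e+02 -7.860e+01 -6.000e-01] [103 114 117]
208 [601.4 -78.3   1. ] [105 115 117]
214 [ 5.971e+02 -7.780e+01  5.000e-01] [101 110 113]
220 [596.1 -77.7   8.1] [108 112 119]
226 [592.3 -77.3   8.8] [104 109 115]
232 [588.3 -76.9   9.1] [114 119 125]
238 [592.5 -77.4  26.2] [ 9 10  9]
244 [596.4 -77.8  41.5] [80 69 24]
250 [597.4 -77.9  50.1] [10 10 11]
256 [600.8 -78.3  62.3] [24 26 26]
262 [602.7 -78.5  71.1] [22 24 25]
268 [601.  -78.3  73.2] [35 39 39]
274 [598.  -78.   73.2] [ 95 109 105]
280 [596.4 -77.8  75.3] [180 202 192]
286 [593.3 -77.5  75.2] [179 201 192]
292 [590.5 -77.2  75.5] [179 201 191]
298 [587.8 -76.9  76. ] [180 202 193]
304 [585.8 -76.7  77.5] [179 201 191]
310 [583.8 -76.5  78.9] [180 201 192]
316 [580.7 -76.2  78.8] [182 204 194]
322 [621.5 -80.5 132.4] [29 31 32]
328 [620.5 -80.4 133.2] [30 33 34]
```

View pics/h10.png

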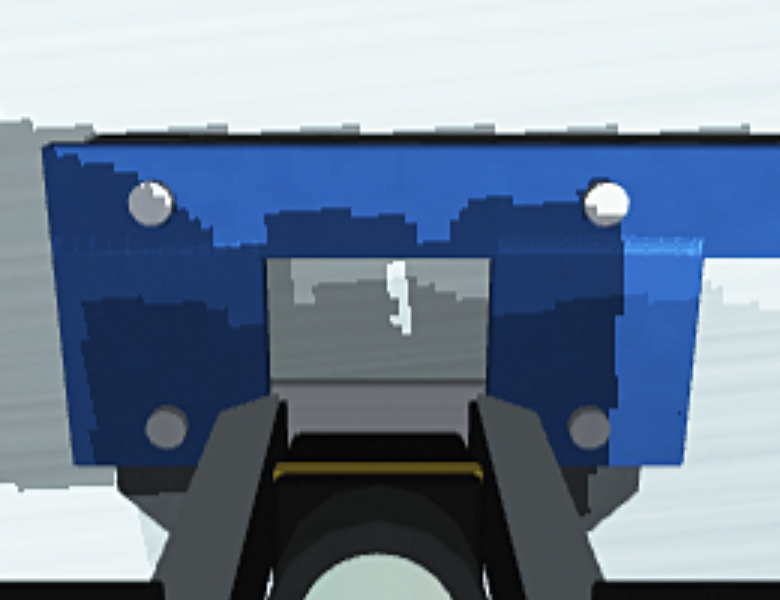

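Emit:
move_arm(motion="1 0 -0.002 -0.008 0; 1 0 -0.002 -0.014 0; 1 0 -0.002 -0.014 0; -0.2 0 -0.002 -0.014 0; -0.2 0 -0.002 -0.014 0; -0.2 0 -0.002 -0.014 0; -0.2 0 -0.002 -0.014 0; -0.2 0 -0.005 -0.014 0")

```text
t: 22.45
ee_pos: [586.3, -76.4, 25.8]
eef_rot: [-1.158, 1.286, -1.285]
contact_force: [-1.0, -0.1, -0.0]
width: 0.604
```

```bash
python3 - <<'E'
from h import *
m,im,d,P=snap("wrist","h11",False)
held(P,8.5)
for v in range(200,330,10): print(v,np.round(P[v,255],1))
plan(604,-78.5,20.5,1.466)
E
```

```text
lens top [572.8 -75.4  72.6] circ [590.7 -76.9] 31.0 tcp [586.7 -76.5  26.5]
foot 2281 [564.3 -74.6] [56.1 53.9] yaw -0.103 z 8.3
200 [ 6.00e+02 -7.79e+01  1.00e-01]
210 [ 5.93e+02 -7.72e+01  1.00e-01]
220 [589.3 -76.8   8.5]
230 [582.8 -76.1   9.5]
240 [580.4 -75.9  19.4]
250 [580.5 -75.9  33.1]
260 [580.4 -75.9  44.6]
270 [579.4 -75.8  53.3]
280 [580.2 -75.9  64.1]
290 [579.3 -75.8  71.2]
300 [574.4 -75.3  72. ]
310 [569.3 -74.8  72.4]
320 [613.9 -79.5 136.4]
shift [0.0002 0.006  0.0174] turn 0.001 jaw now -1.675 down [ 0.001 -0.    -1.   ] pos [586.7 -76.5  26.5] F [-0.3 -0.2  0.3] w 0.605 j7 [ 0.1   0.79 -0.03  1.82  0.04  0.54 -1.63] t 22.5
```

Emit:
move_arm(motion="-0.2 0 -0.035 0 0; -0.2 0 -0.07 0 0; 0 0 -0.07 -0.02 0; 0.5 0 -0.07 -0.04 0; 0.5 0 -0.06 -0.064 0; 0.5 0 -0.03 -0.066 0; 0.5 0 -0.01 -0.066 0; 0.5 0 -0.01 -0.066 0")

```text
t: 23.3
ee_pos: [518.9, -69.3, 34.1]
eef_rot: [-1.161, 1.289, -1.283]
contact_force: [-0.5, 0.2, -0.1]
width: 0.255
```

```bash
python3 - <<'E'
from h import *
plan(522,-69.9,4.5,1.466)
E
```

```text
shift [0.0003 0.0296 0.0033] turn 0.001 jaw now -1.675 down [-0.004  0.    -1.   ] pos [518.9 -69.3  34.1] F [-0.5  0.2 -0.1] w 0.255 j7 [ 0.1   0.72 -0.02  2.    0.04  0.43 -1.63] t 23.3
```

Emit:
move_arm(motion="0.5 0 0.015 0 0; 0.5 0 0.027 0 0; 0.5 0 0.029 0 0; 0.5 0 0.029 0.01 0; 0.5 0 0.029 0.02 0; 0.5 0 0.029 0.03 0; 0.5 0 0.029 0.038 0; 0.5 0 0.029 0.042 0")

```text
t: 24.1
ee_pos: [563.6, -74.0, 7.1]
eef_rot: [-1.158, 1.285, -1.286]
contact_force: [-1.8, 1.0, 0.4]
width: 0.251
```

```bash
cat >> h.py <<'E'
def lens(P,lo=66,hi=78,near=(600,-160),r=170):
    w=(P[...,2]>lo)&(P[...,2]<hi)&(np.hypot(P[...,0]-near[0],P[...,1]-near[1])<r)
    n,l,st,cc=cv2.connectedComponentsWithStats(w.astype(np.uint8))
    for i in range(1,n):
        if st[i,4]>80:
            q=P[l==i];t=q[abs(q[:,2]-np.median(q[:,2]))<1.5];c,rd=cv2.minEnclosingCircle(t[:,:2].astype(np.float32));print("lens",len(t),np.round(t.mean(0),1),"circ",np.round(c,1),round(rd,1))
E
python3 - <<'E'
from h import *
m,im,d,P=snap("wrist","h12",False)
held(P,8.5);lens(P)
for v in range(180,330,10): print(v,np.round(P[v,255],1))
plan(568,-75,4.5,1.466)
E
```

```text
lens top [571.6 -74.9  58.5] circ [572.7 -75.4] 23.9 tcp [563.7 -74.    7. ]
foot 43 [579.2 -49.1] [2.  6.6] yaw -0.11 z 8.3
lens 5724 [601.3 -78.4  72.6] circ [600.5 -78.1] 17.0
lens 128 [569.8 -91.   72.3] circ [563.3 -92.2] 10.1
lens 135 [572.7 -59.6  72. ] circ [566.8 -56.8] 10.3
180 [614.9 -79.6  72.2]
190 [611.5 -79.2  73.3]
200 [607.2 -78.8  71.9]
210 [603.6 -78.4  72.5]
220 [599.6 -78.   72.6]
230 [595.8 -77.6  73.1]
240 [591.6 -77.1  72.8]
250 [587.4 -76.7  72.7]
260 [ 5.438e+02 -7.210e+01  5.000e-01]
270 [ 5.366e+02 -7.130e+01  1.000e-01]
280 [530.  -70.6   1.3]
290 [522.3 -69.8   0.6]
300 [514.4 -69.    0. ]
310 [ 5.067e+02 -6.820e+01  1.000e-01]
320 [591.4 -77.2 118.2]
shift [0.0005 0.0025 0.0043] turn 0.001 jaw now -1.675 down [ 0.001 -0.    -1.   ] pos [563.7 -74.    7. ] F [-1.8  0.5  0.9] w 0.251 j7 [ 0.1   0.8  -0.02  1.89  0.04  0.45 -1.63] t 24.15
```

Emit:
move_arm(motion="0.5 0 0.001 -0.003 0; 0.5 0 0.0025 -0.003 0; 0.5 0 0.0025 0.001 0; 0.5 0 0.0025 0.004 0; 0.5 0 0.0025 0.006 0; 0.5 0 0.0025 0.008 0; 0.5 0 0.0025 0.01 0; 0.5 0 0.0025 0.01 0")

```text
t: 24.95
ee_pos: [567.8, -74.5, 4.0]
eef_rot: [-1.165, 1.292, -1.281]
contact_force: [-9.4, 0.7, 7.5]
width: 0.249
```

```bash
python3 - <<'E'
from dockfit import *
m,im,d,P=snap("wrist","h13",False)
lens(P)
print(fit(m,im,(594.8,-163.6,-.105)))
plan(568,-75,4.5,1.466)
E
```

```text
lens 5983 [605.8 -78.8  72.6] circ [605.1 -78.6] 17.0
lens 125 [573.9 -90.2  72.4] circ [570.1 -90.3] 7.8
lens 116 [576.8 -61.3  72.1] circ [573.4 -60.4] 7.9
(array([ 5.95303746e+02, -1.62500372e+02, -1.08641350e-01]), np.float64(-3.4901237399519487))
shift [ 0.0005 -0.0005  0.0002] turn 0.001 jaw now -1.675 down [-0.009  0.001 -1.   ] pos [567.9 -74.5   4. ] F [-9.3  0.9  7.2] w 0.256 j7 [ 0.1   0.81 -0.02  1.87  0.04  0.47 -1.63] t 25.0
```

Emit:
move_arm(motion="0.5 0 0 -0.015 0; 0.5 0 0 -0.03 0; 0.5 0 -0.04 -0.04 0; 0.5 0 -0.09 -0.04 0; -1 0 -0.13 -0.04 0; -1 0 -0.14 -0.04 0; -1 0 -0.14 -0.04 0")

```text
t: 25.7
ee_pos: [534.7, -71.0, 146.2]
eef_rot: [-1.154, 1.281, -1.288]
contact_force: [-0.0, 0.3, -0.2]
width: 0.468
```

```bash
python3 - <<'E'
from h import *
plan(430,234,155,1.571-.296)
E
```

```text
shift [-0.2924 -0.0095 -0.1358] turn 0.191 jaw now -1.675 down [ 0.005 -0.    -1.   ] pos [534.7 -71.  146.2] F [-0.   0.3 -0.2] w 0.468 j7 [ 0.1   0.55 -0.03  1.89  0.03  0.7  -1.62] t 25.7
```

Emit:
move_arm(motion="-1 -0.292 -0.01 -0.135 0.191; -1 -0.292 -0.01 -0.135 0.191; -1 -0.292 -0.01 -0.135 0.191; -1 -0.292 -0.01 -0.135 0.191; -1 -0.292 -0.01 -0.135 0.191; -1 -0.292 -0.01 -0.135 0.191; -1 -0.292 -0.01 -0.135 0.191; -1 -0.292 -0.01 -0.135 0.191")

```text
t: 26.5
ee_pos: [426.4, 237.5, 152.5]
eef_rot: [-1.061, 1.42, -1.417]
contact_force: [-0.5, -1.3, -0.5]
width: 0.998
```

```bash
python3 - <<'E'
from h import *
m,im,d,P=snap("wrist","h14",False)
feet(P,[(445,234),(448,370)])
plan(444.4,233.9,20.5,1.571-.296)
E
```

```text
foot 1266 [444.6 233.8] [55.9 55.7] yaw -0.294
foot 1144 [448.3 370.3] [56.4 56. ] yaw -0.058
shift [-0.0044  0.1321  0.0167] turn 0.004 jaw now -1.862 down [-0.002 -0.001 -1.   ] pos [427.4 234.7 152.7] F [ 0.1 -0.5  0.2] w 1.0 j7 [-0.59  0.48  0.04  2.02 -0.03  0.65 -2.39] t 26.55
```

Emit:
move_arm(motion="-1 -0.004 0.05 0.0165 0; -1 -0.004 0.09 0.0165 0; -1 -0.004 0.12 0.0165 0; -1 -0.004 0.132 0.0165 0; -1 -0.004 0.132 0.0165 0; -1 -0.004 0.132 0.0165 0; 1 -0.004 0.132 0.0165 0; 1 -0.004 0.132 0.0165 0")

```text
t: 27.35
ee_pos: [446.7, 233.1, 23.7]
eef_rot: [-1.052, 1.422, -1.423]
contact_force: [0.1, 0.5, -0.1]
width: 0.863
```

Emit:
move_arm(motion="1 0 0 0 0; 1 0 0 0 0; 1 0 0 0 0; 1 0 0 0 0; 1 0 0 0 0; 1 0 0 0 0; 1 0 -0.02 0 0; 1 0 -0.03 0 0")

```text
t: 28.15
ee_pos: [445.7, 232.6, 52.8]
eef_rot: [-1.055, 1.423, -1.423]
contact_force: [1.0, -0.0, -1.9]
width: 0.381
```

```bash
python3 - <<'E'
from h import *
m,im,d,P=snap("wrist","h15",False)
held(P)
plan(515,-154.4,50,1.466)
E
```

```text
lens top [445.1 232.4 103.1] circ [454.9 229.7] 29.8 tcp [446.5 233.1  54.1]
foot 1488 [459.4 228.1] [55.5 23.9] yaw -0.295 z 39.2
shift [0.3508 0.0038 0.1783] turn -0.191 jaw now -1.866 down [ 0.002  0.001 -1.   ] pos [446.5 233.1  54.1] F [ 1.3  0.1 -1.2] w 0.382 j7 [-0.56  0.66  0.03  2.05 -0.04  0.43 -2.36] t 28.2
```

Emit:
move_arm(motion="1 0.035 0 0.018 -0.05; 1 0.07 0 0.036 -0.1; 1 0.105 0 0.054 -0.15; 1 0.14 0 0.072 -0.191; 1 0.175 0 0.09 -0.191; 1 0.21 0 0.107 -0.191; 1 0.245 0 0.125 -0.191; 1 0.28 0 0.142 -0.191")

```text
t: 29.0
ee_pos: [500.1, -78.2, 52.0]
eef_rot: [-1.158, 1.286, -1.286]
contact_force: [0.3, 0.1, -2.6]
width: 0.38
```

```bash
python3 - <<'E'
from h import *
plan(515.5,-154.6,50,1.466)
E
```

```text
shift [0.0744 0.002  0.0233] turn 0.0 jaw now -1.675 down [ 0.  0. -1.] pos [500.1 -78.2  52. ] F [ 0.3  0.1 -2.6] w 0.38 j7 [ 0.17  0.67 -0.11  2.04  0.16  0.44 -1.73] t 29.0
```

Emit:
move_arm(motion="1 0.035 0.002 0.01 0; 1 0.07 0.002 0.02 0; 1 0.074 0.002 0.023 0; 1 0.074 0.012 0.023 0; 1 0.074 0.02 0.023 0; 1 0.074 0.026 0.023 0; 1 0.074 0.026 0.023 0; 1 0.074 0.026 0.023 0")

```text
t: 29.8
ee_pos: [515.1, -151.4, 26.0]
eef_rot: [-1.159, 1.285, -1.284]
contact_force: [0.2, -0.4, -3.2]
width: 0.387
```

```bash
cat >> dockfit.py <<'E'
def rel(seat,P,D=(595.2,-162.9,-.1055)):
    """held camera in the seat's frame, by its foot's front edge"""
    o=robot.get_obs();p=o["ee_pos"];a=D[2];c,s=np.cos(a),np.sin(a)
    Q=P[...,:2]-D[:2];X=Q[...,0]*c+Q[...,1]*s;Y=-Q[...,0]*s+Q[...,1]*c-85*(seat-2)
    w=(abs(P[...,2]-(p[2]-13))<4)&(abs(Y)<36)&(np.hypot(P[...,0]-p[0],P[...,1]-p[1])<52)
    n,l,st,cc=cv2.connectedComponentsWithStats(w.astype(np.uint8));i=1+np.argmax(st[1:,4]);k=l==i
    x,y,z=X[k],Y[k],P[k][:,2]
    print("foot: centre x",round(np.percentile(x,98)-28,1),"y",round((np.percentile(y,1)+np.percentile(y,99))/2,1),"w",round(np.ptp(y),1),"top z",round(np.median(z),1))
E
python3 - <<'E'
from dockfit import *
m,im,d,P=snap("wrist","h16",False)
held(P);rel(2,P)
print(fit(m,im,(594.8,-163.6,-.105)))
plan(515.6,-154.6,23,1.466)
E
```

```text
lens top [ 514.5 -151.8   76.2] circ [ 524.4 -152.5] 29.9 tcp [ 515.4 -151.7   26.3]
foot 2019 [ 529.4 -153.2] [55.9 24.2] yaw -0.1 z 12.1
foot: centre x -82.9 y 2.7 w 56.1 top z 12.0
(array([ 5.95131003e+02, -1.62842107e+02, -1.07149132e-01]), np.float64(-4.2656078474753745))
shift [0.0029 0.0033 0.0005] turn 0.002 jaw now -1.674 down [-0.  0. -1.] pos [ 515.4 -151.7   26.3] F [-0.4 -0.3 -1.8] w 0.383 j7 [ 0.31  0.74 -0.12  1.97  0.19  0.44 -1.62] t 29.85
```

Emit:
move_arm(motion="1 0.0027 0.0015 0 0; 1 0.0027 0.0028 0 0; 1 0.0027 0.0028 0 0; 1 0.0027 0.0028 0.01 0; 1 0.0027 0.0028 0.02 0; 1 0.0027 0.0028 0.03 0; 1 0.0027 0.0028 0.033 0; 1 0.0027 0.0028 0.033 0")

```text
t: 30.65
ee_pos: [548.6, -158.5, 23.4]
eef_rot: [-1.158, 1.285, -1.286]
contact_force: [0.5, -0.4, -1.7]
width: 0.382
```

```bash
python3 - <<'E'
from dockfit import *
m,im,d,P=snap("wrist","h17",False)
held(P);rel(2,P)
plan(515.6,-154.6,23,1.466)
E
```

```text
lens top [ 547.9 -158.9   73.6] circ [ 558.  -159.7] 30.0 tcp [ 547.8 -158.5   23.4]
foot 1981 [ 562.7 -160.4] [55.9 24.1] yaw -0.1 z 9.5
foot: centre x -48.8 y -1.0 w 56.0 top z 9.5
shift [-0.0006  0.0004 -0.0324] turn 0.001 jaw now -1.675 down [-0.  0. -1.] pos [ 547.8 -158.5   23.4] F [ 0.3  0.4 -2.3] w 0.379 j7 [ 0.31  0.77 -0.13  1.88  0.19  0.5  -1.62] t 30.7
```

Emit:
move_arm(motion="1 -0.0007 0.001 0 0; 1 -0.0007 0.001 0 0; -0.2 -0.0007 0.001 0 0; -0.2 -0.0007 0 0 0; -0.2 -0.0007 0 0 0; -0.2 -0.0007 -0.02 0 0; -0.2 -0.0007 -0.06 0 0; -0.2 -0.0007 -0.08 0 0")

```text
t: 31.5
ee_pos: [549.2, -158.1, 106.1]
eef_rot: [-1.156, 1.283, -1.287]
contact_force: [1.3, 0.4, 0.0]
width: 0.603
```

Emit:
move_arm(motion="0.5 0 0 -0.02 0; 0.5 0 0 -0.045 0; 0.5 0 0.03 -0.047 0; 0.5 0 0.06 -0.047 0; 0.5 0 0.08 -0.047 0; 0.5 0 0.08 -0.047 0; 0.5 0 0.08 -0.047 0")

```text
t: 32.2
ee_pos: [501.3, -153.0, 23.8]
eef_rot: [-1.158, 1.286, -1.285]
contact_force: [0.3, -0.6, 0.6]
width: 0.246
```

```bash
python3 - <<'E'
from dockfit import *
m,im,d,P=snap("wrist","h18",False)
lens(P)
c=np.array([595.2,-162.9])-91*np.array([.9944,-.1053])
plan(*c,4.5,1.466)
E
```

```text
lens 5693 [604.6 -81.3  72.7] circ [604.7 -79.1] 17.2
lens 4707 [ 545.8 -158.1   72.6] circ [ 545.2 -158. ] 16.9
lens 114 [ 510.5 -137.6   72.2] circ [ 504.1 -135.9] 10.6
lens 111 [ 507.1 -171.    72.1] circ [ 500.4 -171. ] 10.4
shift [-0.0001  0.0199  0.0029] turn 0.001 jaw now -1.675 down [ 0.001 -0.    -1.   ] pos [ 501.8 -153.1   24.3] F [-0.2  0.4  0.1] w 0.252 j7 [ 0.32  0.73 -0.12  2.    0.2   0.41 -1.62] t 32.25
```

Emit:
move_arm(motion="0.5 0 0.012 0 0; 0.5 0 0.0198 0 0; 0.5 0 0.0198 0.008 0; 0.5 0 0.0198 0.017 0; 0.5 0 0.0198 0.026 0; 0.5 0 0.0198 0.035 0; 0.5 0 0.0198 0.043 0; 0.5 0 0.0198 0.048 0")

```text
t: 33.05
ee_pos: [549.9, -158.1, 3.8]
eef_rot: [-1.158, 1.285, -1.286]
contact_force: [-2.2, 0.5, 0.2]
width: 0.25
```

```bash
python3 - <<'E'
from dockfit import *
m,im,d,P=snap("wrist","h19",False)
lens(P)
plan(*(np.array([595.2,-162.9])-36.5*np.array([.9944,-.1053])),4.5,1.466)
E
```

```text
lens 4816 [604.5 -83.3  72.6] circ [604.7 -79.6] 17.3
lens 6007 [ 588.  -162.4   72.6] circ [ 587.2 -162.4] 17.0
lens 123 [ 558.4 -144.8   72. ] circ [ 554.6 -143.6] 7.6
lens 126 [ 554.6 -173.3   72.3] circ [ 551.2 -173.9] 8.1
shift [ 0.0001 -0.0006  0.0085] turn 0.001 jaw now -1.675 down [ 0.001 -0.    -1.   ] pos [ 550.4 -158.1    3.9] F [ 1.3  0.4 -1.4] w 0.25 j7 [ 0.31  0.81 -0.12  1.88  0.19  0.47 -1.63] t 33.1
```

Emit:
move_arm(motion="0.5 0 0 0.005 0; 0.5 0 0 0.008 0; 0.5 0 0 0.01 0; 0.5 0 0 0.012 0; 0.5 0 0 0.0145 0; 0.5 0 0 0.0145 0; 0.5 0 0 0.0145 0")

```text
t: 33.8
ee_pos: [558.9, -159.2, 3.5]
eef_rot: [-1.164, 1.292, -1.282]
contact_force: [-8.6, 1.8, 7.9]
width: 0.251
```

```bash
python3 - <<'E'
from dockfit import *
m,im,d,P=snap("wrist","h20",False)
lens(P)
plan(*(np.array([595.2,-162.9])-36.5*np.array([.9944,-.1053])),4.5,1.466)
E
```

```text
lens 4864 [604.8 -82.6  72.5] circ [604.6 -79.7] 17.4
lens 6022 [ 596.9 -163.4   72.6] circ [ 596.1 -163.1] 17.2
lens 160 [ 566.7 -146.3   72.6] circ [ 564.2 -144.6] 8.0
lens 171 [ 563.5 -173.9   72.8] circ [ 561.5 -175. ] 7.6
shift [-0.0001 -0.001   0.    ] turn 0.0 jaw now -1.675 down [-0.008  0.001 -1.   ] pos [ 558.9 -159.1    3.5] F [-9.4  1.4  8. ] w 0.251 j7 [ 0.31  0.82 -0.12  1.84  0.19  0.5  -1.62] t 33.85
```

Emit:
move_arm(motion="0.5 0 0 -0.015 0; 0.5 0 0 -0.03 0; 0.5 0 -0.04 -0.04 0; 0.5 0 -0.09 -0.04 0; -1 -0.04 -0.13 -0.04 0; -1 -0.09 -0.14 -0.06 0; -1 -0.14 -0.14 -0.06 0; -1 -0.14 -0.14 -0.06 0")

```text
t: 34.65
ee_pos: [520.4, -6.5, 145.4]
eef_rot: [-1.155, 1.277, -1.278]
contact_force: [0.0, -0.2, 0.5]
width: 0.553
```

```bash
python3 - <<'E'
from h import *
plan(440,365,155,1.571-.055)
E
```

```text
shift [-0.3622 -0.0085 -0.1152] turn -0.04 jaw now -1.666 down [ 0.006  0.004 -1.   ] pos [520.4  -6.5 145.4] F [ 0.  -0.2  0.5] w 0.553 j7 [ 0.08  0.53 -0.17  1.94  0.13  0.68 -1.84] t 34.65
```

Emit:
move_arm(motion="-1 -0.36 -0.01 -0.115 -0.04; -1 -0.36 -0.01 -0.115 -0.04; -1 -0.36 -0.01 -0.115 -0.04; -1 -0.36 -0.01 -0.115 -0.04; -1 -0.36 -0.01 -0.115 -0.04; -1 -0.36 -0.01 -0.115 -0.04; -1 -0.36 -0.01 -0.115 -0.04; -1 -0.36 -0.01 -0.115 -0.04")

```text
t: 35.45
ee_pos: [440.6, 361.9, 154.2]
eef_rot: [-1.176, 1.254, -1.25]
contact_force: [-0.1, -0.8, -0.7]
width: 0.998
```

```bash
python3 - <<'E'
from h import *
m,im,d,P=snap("wrist","h21",False)
feet(P,[(448,370)]);reds(im,P)
plan(448.3,370.3,21,1.571-.055)
E
```

```text
foot 1220 [448.  370.7] [56.  56.1] yaw -0.055
red 2178 [575.6 263.   22.6] [37. 41.  4.]
red 1373 [580.  196.8  22.6] [21. 42.  4.]
red 299 [582.4 140.3  21.8] [ 8. 12.  4.]
shift [-0.0032  0.1334  0.0087] turn -0.0 jaw now -1.626 down [ 0.002  0.009 -1.   ] pos [439.2 366.4 154.3] F [-0.1  3.6  0.5] w 1.002 j7 [-0.64  0.58 -0.16  1.8   0.12  0.77 -2.48] t 35.5
```

Emit:
move_arm(motion="-1 -0.0035 0.05 0.0085 0; -1 -0.0035 0.09 0.0085 0; -1 -0.0035 0.12 0.0085 0; -1 -0.0035 0.133 0.0085 0; -1 -0.0035 0.133 0.0085 0; -1 -0.0035 0.133 0.0085 0")

```text
t: 36.1
ee_pos: [451.1, 359.6, 21.7]
eef_rot: [-1.176, 1.256, -1.256]
contact_force: [0.0, 0.8, 0.1]
width: 1.0
```

```bash
python3 - <<'E'
from h import *
plan(448,370.6,21,1.571-.055)
E
```

```text
shift [-0.0108  0.0007 -0.0038] turn -0.01 jaw now -1.635 down [ 0.002  0.002 -1.   ] pos [451.1 359.6  21.7] F [0.  0.8 0.1] w 1.0 j7 [-0.65  0.78 -0.11  1.86  0.16  0.5  -2.51] t 36.1
```

Emit:
move_arm(motion="-1 -0.0108 0.0005 -0.003 -0.01; -1 -0.0108 0.0005 -0.003 -0.01; 1 -0.0108 0.0005 -0.003 -0.01; 1 -0.0108 0.0005 -0.003 -0.01; 1 -0.0108 0.0005 -0.003 -0.01; 1 -0.0108 0.0005 -0.003 -0.01; 1 -0.0108 0.0005 -0.003 -0.01; 1 -0.0108 0.0005 -0.003 -0.01")

```text
t: 36.9
ee_pos: [447.7, 369.8, 20.2]
eef_rot: [-1.183, 1.249, -1.249]
contact_force: [-0.3, 0.3, -0.6]
width: 0.527
```

Emit:
move_arm(motion="1 0 0 0 0; 1 0 0 0 0; 1 0 0 0 0; 1 0 -0.015 0 0; 1 0 -0.03 0 0; 1 0 -0.03 0 0")

```text
t: 37.5
ee_pos: [449.1, 370.9, 52.8]
eef_rot: [-1.178, 1.248, -1.249]
contact_force: [0.4, 0.9, -3.2]
width: 0.379
```

```bash
python3 - <<'E'
from h import *
m,im,d,P=snap("wrist","h22",False)
held(P)
plan(507,-239,52,1.466)
E
```

```text
lens top [450.4 370.3 105.1] circ [458. 370.] 30.1 tcp [448.6 370.5  51.9]
foot 1646 [464.9 369.5] [56.2 25.8] yaw -0.052 z 40.7
shift [ 0.6055 -0.0012  0.0915] turn 0.05 jaw now -1.625 down [ 0.002  0.002 -1.   ] pos [448.6 370.5  51.9] F [ 0.4  0.  -2.9] w 0.381 j7 [-0.66  0.74 -0.12  1.84  0.15  0.57 -2.51] t 37.55
```

Emit:
move_arm(motion="1 0.04 0 0.006 0.02; 1 0.08 0 0.012 0.05; 1 0.12 0 0.018 0.05; 1 0.16 0 0.024 0.05; 1 0.2 0 0.03 0.05; 1 0.24 0 0.036 0.05; 1 0.28 0 0.042 0.05; 1 0.32 0 0.048 0.05")

```text
t: 38.35
ee_pos: [478.2, 46.1, 50.3]
eef_rot: [-1.158, 1.285, -1.286]
contact_force: [1.2, 0.7, -4.0]
width: 0.382
```

```bash
python3 - <<'E'
from h import *
plan(507,-239,50,1.466)
E
```

```text
shift [0.2806 0.0003 0.0583] turn 0.001 jaw now -1.675 down [ 0. -0. -1.] pos [478.2  46.1  50.3] F [ 1.2  0.7 -4. ] w 0.382 j7 [-0.04  0.65 -0.16  2.11  0.26  0.4  -2.09] t 38.35
```

Emit:
move_arm(motion="1 0.04 0 0.008 0; 1 0.08 0 0.017 0; 1 0.12 0 0.025 0; 1 0.16 0 0.033 0; 1 0.2 0 0.042 0; 1 0.24 0 0.05 0; 1 0.28 0 0.057 0; 1 0.281 0 0.058 0")

```text
t: 39.15
ee_pos: [505.4, -246.5, 50.0]
eef_rot: [-1.156, 1.29, -1.297]
contact_force: [0.3, -0.3, -4.6]
width: 0.38
```

```bash
python3 - <<'E'
from dockfit import *
m,im,d,P=snap("wrist","h23",False)
held(P);rel(1,P)
plan(507,-239,24,1.466)
E
```

```text
lens top [ 506.8 -246.5  102.3] circ [ 515.  -245.8] 28.1 tcp [ 505.8 -242.4   49.9]
foot 2152 [ 521.  -248.7] [56.2 25.7] yaw -0.117 z 38.1
foot: centre x -80.2 y -8.1 w 56.0 top z 38.1
shift [-0.0036  0.0259  0.0008] turn -0.006 jaw now -1.682 down [-0.    -0.002 -1.   ] pos [ 505.8 -242.4   49.9] F [-0.7  0.6 -4.4] w 0.383 j7 [ 0.56  0.73 -0.26  1.89  0.34  0.56 -1.6 ] t 39.2
```

Emit:
move_arm(motion="1 -0.0035 0.01 0 -0.005; 1 -0.0035 0.02 0 -0.005; 1 -0.0035 0.0255 0 -0.005; 1 -0.0035 0.0255 0 -0.005; 1 -0.0035 0.0255 0 -0.005; 1 -0.0035 0.0255 0 -0.005")

```text
t: 39.8
ee_pos: [507.4, -234.0, 24.9]
eef_rot: [-1.161, 1.281, -1.282]
contact_force: [-0.1, 0.3, -3.2]
width: 0.379
```

```bash
python3 - <<'E'
from dockfit import *
m,im,d,P=snap("wrist","h24",False)
held(P);rel(1,P);print(fit(m,im,(594.8,-163.6,-.105)))
plan(507,-239,24,1.466)
E
```

```text
lens top [ 508.8 -234.5   77.2] circ [ 516.7 -235.4] 30.1 tcp [ 507.4 -234.2   25. ]
foot 2168 [ 523.1 -235.9] [56.  25.5] yaw -0.103 z 13.0
foot: centre x -79.6 y 4.8 w 56.0 top z 13.0
(array([ 5.95173528e+02, -1.63742056e+02, -1.07787769e-01]), np.float64(-3.1972046550308186))
shift [0.0048 0.001  0.0001] turn 0.006 jaw now -1.67 down [ 0.001 -0.    -1.   ] pos [ 507.4 -234.2   25. ] F [-0.5  0.  -4.7] w 0.38 j7 [ 0.54  0.77 -0.24  1.91  0.36  0.51 -1.62] t 39.85
```

Emit:
move_arm(motion="1 0.005 0.002 0 0.005; 1 0.005 0.0037 0 0.005; 1 0.005 0.0037 0 0.005; 1 0.005 0.0037 0.01 0.005; 1 0.005 0.0037 0.02 0.005; 1 0.005 0.0037 0.028 0.005; 1 0.005 0.0037 0.03 0.005; 1 0.005 0.0037 0.03 0.005")

```text
t: 40.65
ee_pos: [536.9, -242.0, 20.9]
eef_rot: [-1.158, 1.285, -1.285]
contact_force: [0.3, 0.1, -4.0]
width: 0.383
```

```bash
python3 - <<'E'
from dockfit import *
m,im,d,P=snap("wrist","h25")
held(P);rel(1,P);lens(P)
plan(507,-239,24,1.466)
E
```

```text
lens top [ 538.3 -242.6   73.2] circ [ 546.3 -243.3] 29.9 tcp [ 536.2 -242.1   20.9]
foot 2096 [ 552.7 -244. ] [56.1 25.4] yaw -0.108 z 9.0
foot: centre x -49.4 y 3.8 w 64.1 top z 9.0
lens 5153 [ 596.5 -164.1   72.6] circ [ 596.6 -163.5] 17.5
lens 3851 [ 537.9 -242.6   73.2] circ [ 537.1 -242.4] 17.1
lens 127 [ 546.1 -220.8   72.3] circ [ 540.3 -218.9] 10.6
lens 130 [ 541.6 -265.6   72.1] circ [ 535.5 -266.2] 10.5
shift [-0.     -0.0031 -0.0294] turn 0.001 jaw now -1.675 down [-0.001  0.    -1.   ] pos [ 536.2 -242.1   20.9] F [-0.5  0.4 -3.3] w 0.377 j7 [ 0.53  0.8  -0.25  1.82  0.35  0.56 -1.61] t 40.7
```

View pics/h25.png

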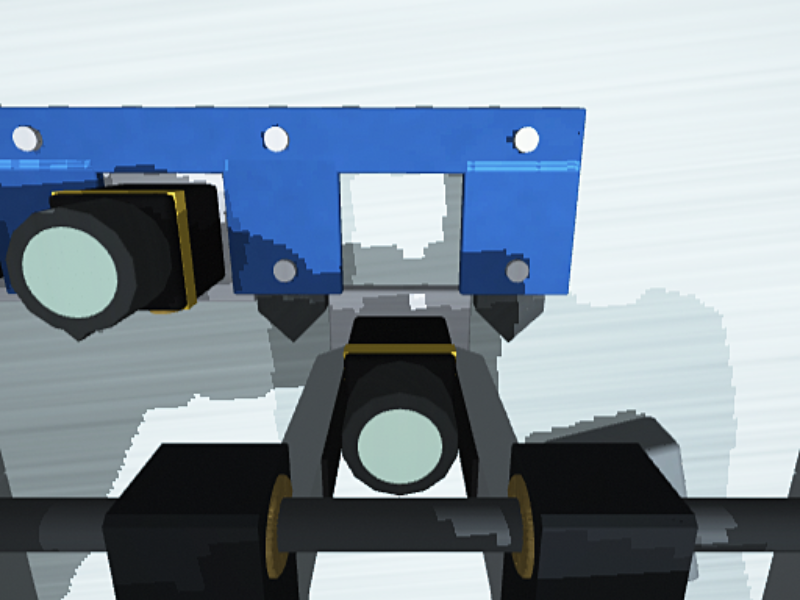

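Emit:
move_arm(motion="1 0 0.0007 0 0; 1 0 0.0007 0 0; -0.2 0 0.0007 0 0; -0.2 0 0 0 0; -0.2 0 0 0 0; -0.2 0 -0.02 0 0; -0.2 0 -0.06 0 0; -0.2 0 -0.08 0 0")

```text
t: 41.5
ee_pos: [537.8, -242.5, 103.7]
eef_rot: [-1.156, 1.282, -1.288]
contact_force: [0.0, -0.3, 0.7]
width: 0.601
```

Emit:
move_arm(motion="0.5 0 0 -0.02 0; 0.5 0 0 -0.047 0; 0.5 0 0.03 -0.049 0; 0.5 0 0.06 -0.049 0; 0.5 0 0.08 -0.049 0; 0.5 0 0.08 -0.049 0; 0.5 0 0.08 -0.049 0")

```text
t: 42.2
ee_pos: [488.0, -237.0, 21.4]
eef_rot: [-1.158, 1.285, -1.285]
contact_force: [-0.2, -0.3, -0.2]
width: 0.248
```

```bash
python3 - <<'E'
from dockfit import *
m,im,d,P=snap("wrist","h26",False)
lens(P)
c=np.array([586.2,-247.4])-91*np.array([.9944,-.1053])
plan(*c,4.5,1.466)
E
```

```text
lens 5258 [ 594.4 -167.    72.7] circ [ 595.  -164.5] 16.8
lens 4964 [ 536.6 -242.7   72.6] circ [ 536.  -242.5] 16.9
lens 120 [ 498.1 -221.4   72.5] circ [ 494.5 -220.3] 8.0
lens 119 [ 494.7 -254.9   72.4] circ [ 490.1 -255.4] 8.2
shift [-0.0002  0.0175  0.0072] turn 0.001 jaw now -1.675 down [ 0.002 -0.    -1.   ] pos [ 488.5 -237.3   21.9] F [-0.2  0.1 -0.5] w 0.247 j7 [ 0.55  0.76 -0.24  1.95  0.37  0.47 -1.62] t 42.25
```

Emit:
move_arm(motion="0.5 0 0.012 0 0; 0.5 0 0.0172 0 0; 0.5 0 0.0172 0.01 0; 0.5 0 0.0172 0.02 0; 0.5 0 0.0172 0.03 0; 0.5 0 0.0172 0.039 0; 0.5 0 0.0172 0.047 0; 0.5 0 0.0172 0.053 0")

```text
t: 43.05
ee_pos: [541.1, -242.6, 3.8]
eef_rot: [-1.158, 1.286, -1.285]
contact_force: [-1.9, 0.9, -1.2]
width: 0.25
```

```bash
python3 - <<'E'
from dockfit import *
m,im,d,P=snap("wrist","h27",False)
lens(P)
plan(*(np.array([586.2,-247.4])-36.5*np.array([.9944,-.1053])),4.,1.466)
E
```

```text
lens 4811 [ 595.5 -167.8   72.6] circ [ 595.4 -164.3] 17.3
lens 6024 [ 579.3 -246.9   72.6] circ [ 578.4 -246.6] 17.1
lens 127 [ 546.3 -257.9   72.4] circ [ 542.9 -258.6] 7.9
lens 131 [ 549.5 -229.4   72.3] circ [ 545.5 -228.1] 7.8
shift [ 0.0001 -0.0001  0.0077] turn 0.001 jaw now -1.675 down [ 0.002 -0.    -1.   ] pos [ 542.3 -242.7    3.9] F [-0.6 -0.2 -0.7] w 0.256 j7 [ 0.52  0.84 -0.24  1.82  0.36  0.53 -1.62] t 43.1
```

Emit:
move_arm(motion="0.5 0 0 0.005 0; 0.5 0 0 0.008 0; 0.5 0 0 0.01 0; 0.5 0 0 0.012 0; 0.5 0 0 0.0145 0; 0.5 0 0 0.0145 0; 0.5 0 0 0.0145 0")

```text
t: 43.8
ee_pos: [550.0, -243.8, 3.7]
eef_rot: [-1.164, 1.293, -1.282]
contact_force: [-10.0, 2.1, 8.4]
width: 0.251
```

```bash
python3 - <<'E'
from dockfit import *
m,im,d,P=snap("wrist","h28",False)
lens(P)
plan(*(np.array([586.2,-247.4])-36.5*np.array([.9944,-.1053])),4.,1.466)
E
```

```text
lens 4837 [ 595.9 -167.1   72.5] circ [ 596. -164.] 17.3
lens 6014 [ 587.9 -248.1   72.6] circ [ 587.1 -248. ] 17.0
lens 128 [ 558.6 -230.8   72.2] circ [ 555.2 -229.6] 7.8
lens 120 [ 555.6 -259.1   72.4] circ [ 552.  -259.6] 7.7
shift [-0.0003 -0.0003 -0.0001] turn -0.0 jaw now -1.676 down [-0.009  0.001 -1.   ] pos [ 550.  -243.8    3.7] F [-10.2   2.2   9. ] w 0.249 j7 [ 0.52  0.85 -0.25  1.78  0.35  0.57 -1.62] t 43.85
```

Emit:
move_arm(motion="0.5 0 0 -0.02 0; 0.5 0 0 -0.04 0; 1 0 -0.04 -0.06 0; 1 0 -0.09 -0.07 0; 1 0 -0.14 -0.07 0; 1 0 -0.19 -0.07 0; 1 0 -0.21 -0.07 0; 1 0 -0.21 -0.07 0")

```text
t: 44.65
ee_pos: [489.3, -238.0, 218.3]
eef_rot: [-1.153, 1.275, -1.294]
contact_force: [-0.5, -0.1, 0.2]
width: 0.005
```

```bash
python3 - <<'E'
from dockfit import *
m,im,d,P=snap("wrist","h29")
lens(P);print(fit(m,im,(595,-163.,-.105)))
g=(im[...,1]>1.4*im[...,0])&(im[...,1]>1.3*im[...,2])&(im[...,1]>40)
print("green wrist",g.sum(),np.round(np.median(P[g],0),1) if g.any() else "")
w=(P[...,2]>21)&(P[...,2]<29)&(np.hypot(P[...,0]-450,P[...,1]+340)<70)
if w.sum()>50: print("housing",w.sum(),cv2.minAreaRect(P[w][:,:2].astype(np.float32)))
for n in("top","side"):
    m,im,d,P=snap(n,n+"9",n=="side")
    g=(im[...,1]>1.4*im[...,0])&(im[...,1]>1.3*im[...,2])&(im[...,1]>40)
    print(n,"green",g.sum(),np.round(np.median(P[g],0),1) if g.any() else "")
    w=(P[...,2]>20)&(P[...,2]<30)&(np.hypot(P[...,0]-450,P[...,1]+340)<70)
    if w.sum()>50: print("housing",w.sum(),cv2.minAreaRect(P[w][:,:2].astype(np.float32)))
    print([(round(a["p"],2),np.round(onz(m,*a["position"],0)[:2])) for a in robot.mark_of("lamp_base",n)])
    lens(P);reds(im,P,20)
plan(450,-340,150,1.466)
E
```

```text
lens 987 [605.3 -79.7  72.6] circ [605.3 -79.1] 17.2
lens 973 [ 596.3 -163.7   72.7] circ [ 596.2 -163.5] 16.8
lens 968 [ 587.6 -247.9   72.7] circ [ 587.5 -248. ] 16.8
(array([ 5.95083717e+02, -1.63220157e+02, -1.07716718e-01]), np.float64(-4.524737102535772))
green wrist 420 [ 438.4 -332.2   76.4]
housing 1706 ((458.0957946777344, -330.3609313964844), (69.73706817626953, 50.12665939331055), 9.657583236694336)
top green 62 [ 432.4 -333.1   75.9]
housing 128 ((435.57891845703125, -325.5161437988281), (55.30300521850586, 38.822879791259766), 74.34342956542969)
[(0.8, array([ 465., -334.]))]
lens 76 [603.4 -78.3  71.5] circ [603.7 -78.7] 16.4
lens 81 [ 594.3 -163.8   70.8] circ [ 594.6 -163.9] 16.4
lens 73 [ 585.7 -248.5   70.9] circ [ 585.4 -247.8] 16.8
red 205 [596.1 126.4  21.8] [41. 41.  4.]
red 202 [586.9 193.8  22.4] [38. 40.  4.]
red 109 [579.2 254.9  21.7] [35. 36.  4.]
side green 16 [ 430.  -327.3   74.6]
housing 123 ((456.17633056640625, -326.4337158203125), (68.48687744140625, 49.47745895385742), 10.519546508789062)
[(0.72, array([ 453., -327.])), (0.63, array([ 584., -190.])), (0.2, array([585., 196.]))]
red 51 [ 622.8 -932.6  400.7] [10. 10.  1.]
red 164 [597.2 129.4  20.8] [41. 44.  4.]
red 200 [588.1 197.8  20.9] [43. 42.  4.]
red 243 [575.7 264.1  21. ] [42. 43.  4.]
shift [ 0.1066  0.0623 -0.0235] turn 0.001 jaw now -1.675 down [-0.002  0.001 -1.   ] pos [ 484.6 -236.5  212.3] F [ 0.4 -0.2 -0.3] w 0.007 j7 [ 0.66  0.48 -0.38  1.81  0.22  0.89 -1.49] t 44.9
```

View pics/h29.png

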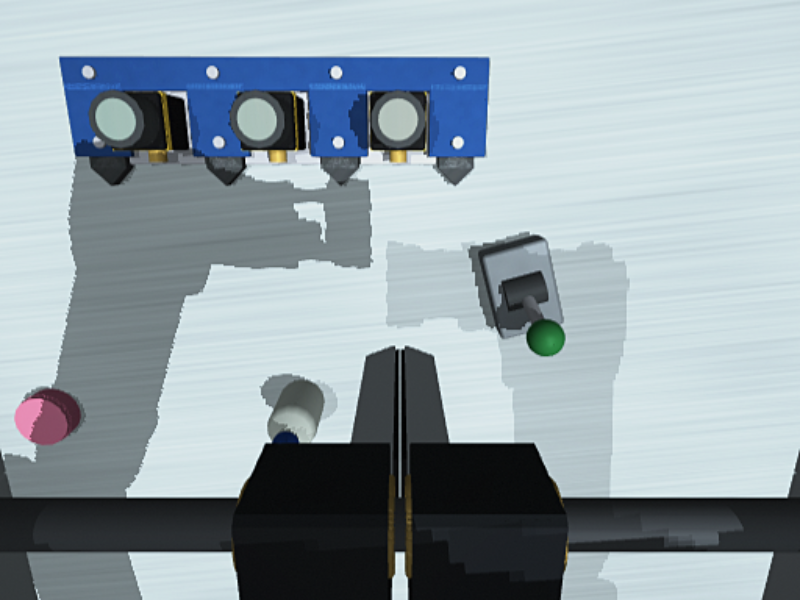

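```bash
python3 - <<'E'
from h import *
plan(398.9,-340.5,130,1.739)
E
```

```text
shift [ 0.1124  0.0824 -0.0743] turn -0.272 jaw now -1.675 down [-0.002  0.001 -1.   ] pos [ 484.6 -236.5  212.3] F [ 0.4 -0.2 -0.3] w 0.007 j7 [ 0.66  0.48 -0.38  1.81  0.22  0.89 -1.49] t 44.9
```

Emit:
move_arm(motion="1 0.1125 0.03 -0.0745 -0.272; 1 0.1125 0.03 -0.0745 -0.272; 1 0.1125 0.03 -0.0745 -0.272; 1 0.1125 0.03 -0.0745 -0.272; 1 0.1125 0.08 -0.0745 -0.272; 1 0.1125 0.08 -0.0745 -0.272; 1 0.1125 0.08 -0.0745 -0.272")

```text
t: 45.6
ee_pos: [399.4, -339.5, 133.2]
eef_rot: [-1.284, 1.086, -1.081]
contact_force: [0.8, 0.6, 0.7]
width: 0.008
```

```bash
python3 - <<'E'
from h import *
m,im,d,P=snap("wrist","h30",False)
w=(P[...,2]>21)&(P[...,2]<29)&(np.hypot(P[...,0]-458,P[...,1]+330)<60)
print("housing",w.sum(),cv2.minAreaRect(P[w][:,:2].astype(np.float32)))
g=(im[...,1]>1.4*im[...,0])&(im[...,1]>1.3*im[...,2])&(im[...,1]>40)
print(g.sum(),np.round(np.median(P[g],0),1),np.round(P[g].max(0)))
plan(398.9,-340.5,52,1.739)
E
```

```text
housing 3069 ((457.2918701171875, -330.4414367675781), (69.24293518066406, 49.9853630065918), 9.834352493286133)
874 [ 437.  -333.8   76.6] [ 481. -322.  313.]
shift [ 0.0001  0.0824 -0.0016] turn 0.001 jaw now -1.401 down [ 0.     0.001 -1.   ] pos [ 400.4 -340.2  134.4] F [ 0.1  0.7 -0.1] w 0.001 j7 [ 0.92  0.58 -0.4   1.93  0.33  0.7  -1.08] t 45.65
```

Emit:
move_arm(motion="1 0 0.04 -0.002 0; 1 0 0.075 -0.002 0; 1 0 0.082 -0.002 0; 1 0 0.082 -0.002 0; 1 0 0.082 0.01 0; 1 0 0.082 0.022 0; 1 0 0.082 0.034 0; 1 0 0.082 0.044 0")

```text
t: 46.45
ee_pos: [445.0, -333.6, 52.8]
eef_rot: [-1.283, 1.082, -1.086]
contact_force: [-1.6, -0.3, 2.1]
width: 0.006
```

Emit:
move_arm(motion="1 0 0 0.007 0; 1 0 0 0.013 0; 1 0 0 0.017 0; 1 0 0 0.02 0; 1 0 0 0.02 0")

```text
t: 46.95
ee_pos: [459.2, -330.7, 51.4]
eef_rot: [-1.287, 1.09, -1.082]
contact_force: [-6.4, 0.0, 4.9]
width: 0.005
```

```bash
python3 - <<'E'
from h import *
m,im,d,P=snap("wrist","h31",False)
g=(im[...,1]>1.4*im[...,0])&(im[...,1]>1.3*im[...,2])&(im[...,1]>40)&(np.hypot(P[...,0]-458,P[...,1]+330)<60)
print(g.sum(),np.round(np.median(P[g],0),1),np.round(P[g].max(0)),np.round(P[g].min(0)))
plan(463,-329.5,52,1.739)
E
```

```text
1819 [ 484.2 -325.7   75.5] [ 494. -313.   80.] [ 462. -344.   33.]
shift [-0.0005 -0.0006  0.0039] turn -0.002 jaw now -1.404 down [-0.006  0.    -1.   ] pos [ 459.2 -330.7   51.4] F [-7.3 -0.3  4.3] w 0.005 j7 [ 0.78  0.74 -0.32  1.87  0.4   0.6  -1.2 ] t 47.0
```

Emit:
move_arm(motion="1 0 0 -0.02 0; 1 0 0 -0.05 0; 1 0 -0.05 -0.055 0; 1 0 -0.1 -0.055 0; 1 0 -0.15 -0.055 0; 1 0 -0.18 -0.055 0; 1 0 -0.18 -0.055 0")

```text
t: 47.7
ee_pos: [411.6, -341.0, 236.5]
eef_rot: [-1.283, 1.076, -1.093]
contact_force: [0.1, 0.3, -0.5]
width: 0.006
```

```bash
python3 - <<'E'
from dockfit import *
m,im,d,P=snap("wrist","h32")
g=(im[...,1]>1.4*im[...,0])&(im[...,1]>1.3*im[...,2])&(im[...,1]>40)&(np.hypot(P[...,0]-458,P[...,1]+330)<60)
q=P[g];t=q[q[:,2]>q[:,2].max()-6];print("green",g.sum(),np.round(np.median(P[g],0),1),"centroid top",np.round(t.mean(0),1),"expected on centre",457.7+24*.9858,-330.4+24*.168)
lens(P)
m,im,d,P=snap("top","top10");lens(P);reds(im,P,20)
m,im,d,P=snap("side","side10");reds(im,P,20)
plan(400,-340,230)
E
```

```text
green 486 [ 481.3 -326.3   75.8] centroid top [ 491.2 -326.5  416.9] expected on centre 481.3592 -326.368
lens 78 [603.1 -78.6  71.4] circ [603.3 -78.9] 16.3
lens 67 [ 594.2 -163.8   71.5] circ [ 594.4 -163.4] 16.7
lens 78 [ 585.8 -248.7   71.5] circ [ 585.5 -248.6] 16.4
red 204 [596.5 125.6  22.2] [41. 40.  4.]
red 202 [587.7 192.9  21.9] [41. 40.  4.]
red 110 [578.8 253.1  22.5] [32. 29.  4.]
red 52 [ 623.6 -928.   399.8] [ 6. 15.  3.]
red 162 [597.2 130.5  20.9] [40. 44.  4.]
red 198 [588.2 197.7  20.9] [41. 43.  4.]
red 245 [575.6 264.1  20.9] [41. 43.  4.]
shift [-0.0005  0.001  -0.0078] turn 0 jaw now -1.403 down [-0.001  0.001 -1.   ] pos [ 407.8 -339.1  231. ] F [-0.7  0.4 -0.6] w -0.001 j7 [ 0.96  0.46 -0.47  1.81  0.25  0.93 -1.02] t 47.85
```

View pics/top10.png

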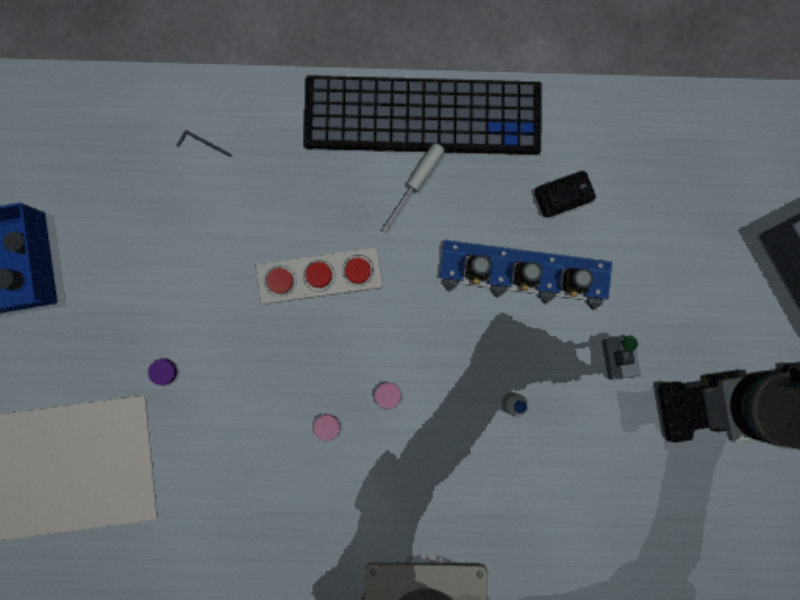

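View pics/side10.png

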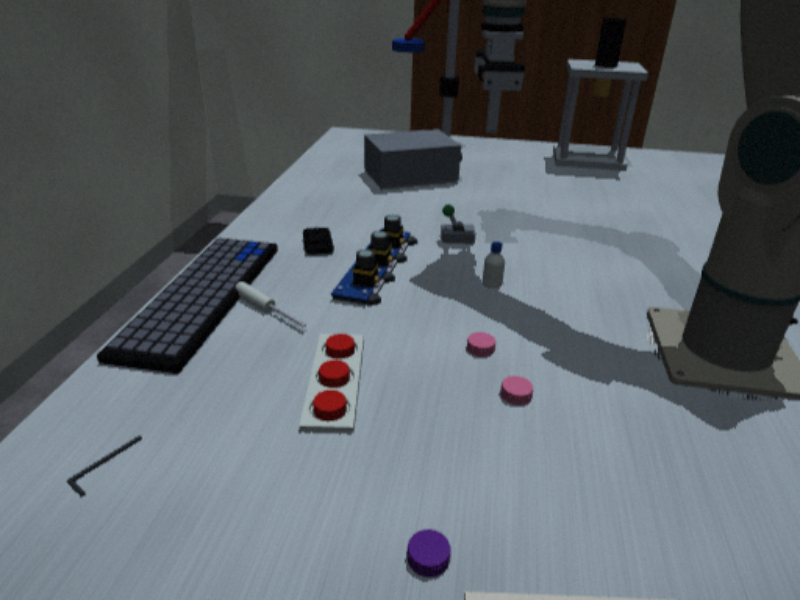

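```bash
python3 -c "
from plant import robot
o=robot.get_obs();print(o['t'],o['contact_force'])
print(robot.close_job())"
```

```text
47.85 [-0.7118421   0.44759305 -0.64470212]
the job is handed in; nothing more can be done
None
```

The bench is ready and the job was handed in at 47.9 s: caps first, then the cameras, then the lever.

**Caps:** All three cameras wore a red cap. Each cap now lies closed side up in its own tray recess. Both fixed cameras show the tops about 21–22 mm high, which is the right height for a cap lying flat.

**Cameras:** All three are under the blue lips, one to a pocket, with the brass plugs facing out of the mouths. I pushed each one by its foot until it stopped against the back at about 10 N.
- **Jam on the first camera:** it pitched forward and stuck when I slid it by its body. I backed off, let it settle flat and pushed it by the foot instead, and did the other two the same way.
- **Small disagreement:** the lens positions read about 1 mm further in than my fit of the dock. That is within the 2 mm calibration, and all three read upright at the correct height.

**Lever:** I pushed it over last, until it stopped at about 6 N. With the arm clear, the ball sits within about 1 mm of where "on" should be. I saw no separate sign in the pictures that the light came on.

The last pictures show the mouse, screwdriver, bottle and the pink and purple look-alikes where they started. I saw no camera knocked aside and no slip of the grip.

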